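# Set out drained sample pots and take the hot can off the hotplate

### The arm

A 7-joint arm with a two-finger parallel gripper is mounted at the origin on the work surface. World frame = base frame: x ahead of the robot, y to its left, z up, the work surface at z = 0. Lengths are in mm, angles in rad, forces in N, time in s.
With the tool pointing down it reaches from about 400 to 875 mm from the base axis. Payload 4.4 kg.
Tool frame: the origin (TCP) lies at the very end of the fingers, on their centre line; the grasp point (between the pads) lies 19 mm behind it; y points along the fingers, z is the direction in which the jaws open and shut, and the axes are right-handed (so a half turn about y gives the same grasp; the last joint's range is limited). The gripper opens to 85 mm and grips with 20 to 120 N. Pads are 22 mm wide; open, the fingers measure 114 mm over their backs; the gripper's body (76 mm by 85 mm) begins 54 mm behind the grasp point. The pads swing forward as they close: fully open they stand 13 mm farther back than shut.
Start: joints at [-1.167, 0.628, 0.038, 1.517, -0.027, 0.996, -0.02], TCP at [294.24, 579.604, 231.313] pointing down, gripper open.
Joint ranges: [-3.06, 3.06], [-0.37, 2.12], [-1.25, 1.32], [0.18, 2.47], [-1.1, 4.24], [0.23, 1.98], [-2.94, 2.94]. Speed limits (rad/s): [2.57, 2.57, 3.14, 3.14, 3.14, 3.14, 3.14].

### API

Orientations are given as [roll, pitch, yaw] about the fixed x, y, z axes, in that order (R = Rz(yaw) Ry(pitch) Rx(roll)).
In Python, from cell import ctrl, imaging, finish_job gives the robot as it stands.
- The arm moves only by the shell command python3 -m inch 'ROWS'. ROWS is JSON, one flat list of numbers, 7 for each row, row after row: the opening, from 0 (shut) to 1 (fully open), then the shift along the tool's x, y, z in cm, then the turn, a rotation vector about the tool's x, y, z in degrees. A call has 1 to 12 rows; each row is the pose to reach, as a shift and turn from the pose commanded when the call began, along the tool's axes at that moment; what a row does not reach only later rows make up. A row lasts 1/10 s, in which the tool goes at most 50 mm and 8.59 degrees, less where a joint would pass 70% of its speed; a pose out of reach is approached as far as the arm can. A call with a gripper value outside its range is refused whole. The fingers move at their own pace and stop on an object; the grip force is fixed at half the most. Time passes only in rows, so rows that repeat a pose let the fingers close. It gives the time, the measured TCP pose, the force and the opening at its end, in the units of the state.
- ctrl.read_state(): the state, without advancing time (a new reading comes with each control period).
- imaging.get_image(name): name is "scene" or "top" or "wrist"; returns a dict with "img" (400x640x3 uint8, red, green, blue), "fx", "fy", "cx", "cy" (pixels), "R" (3x3) and "t" (3): a world point X has camera coordinates R X + t. Camera axes: x right, y down, z forward; pixel columns grow to the right and rows downward; lengths in mm; the calibration is good to about 2 mm. A picture is of the moment at which its call begins. There is no depth.
- finish_job(): hands the job in, once; it reports no verdict.
The state is a dict: "clock": time; "qpos": joint angles; "qd": joint speeds; "tau": joint torques, N m; "eef_pos": TCP position; "tool_rot": TCP orientation; "force": force on the tool from outside, world axes, zero at the start; "torque": the same for the moment, N m; "width": finger opening in mm.
Only numpy, scipy, OpenCV 4.12 (cv2) and the standard library are available. Lean on these libraries where they do the work, as an engineer would, in place of code of your own. Each camera call takes 0.05 s, during which the arm holds its last target.

### The job

Get the bench ready for sampling. Turn the hotplate's dial fully back to off, and only then lift the hot steel can off the plate by its arch handle and set it down gently, upright and wholly on the round cork mat beside it, without tipping it on the way. Turn over every sample pot that is draining mouth-down on the teal mat, so that all of them stand mouth-up on the floor of the yellow tray, and leave the flask, wash bottle and red bulb alone.

Things in the scene. Friction and masses are not known exactly. Their poses are not given: they have to be found in the camera images.
- pot1: square open sample pot of pale plastic, 56 x 56 x 70 mm tall, walls 3 mm, base 4 mm, dark blue rim bead, about 70 g. Origin at the middle of the pot, 35 mm from rim and base. Its z axis runs from mouth to closed base: z up = mouth-down, z down = mouth-up; x and y are square to its flat sides. Starts mouth-down on the drain mat; rests steadily on any side. May be absent.
- pot2: another pot exactly like pot1 in shape, axes and origin. May be absent.
- pot3: another pot exactly like pot1 in shape, axes and origin. May be absent.
- tray: shallow yellow tray fixed on the bench, 130 x 400 mm (its x by y), outer height 12 mm, floor 4 mm thick, rim walls 4 mm thick standing 8 mm above the floor. Origin at the centre of its underside on the bench, z up; y along its length.
- drain_mat: flat teal rubber draining mat fixed on the bench, 130 x 400 mm (its x by y), 4 mm thick, where the pots stand about 125 mm apart in a row along its y. Origin at the centre of its underside, z up. Tray and mat lie side by side; either may be the one nearer the robot.
- can: lidded steel can, 84 mm across (lid 88), body 92 mm tall, domed lid to 103 mm, about 0.5 kg, with a rigid steel arch handle over the top, 94 mm wide. Origin at the centre of its underside, z up; the top bar of the arch runs along its y.
- can_handle (a point): middle of the can's grip: a black straight round bar 12 mm thick and 56 mm long, along the can's y, 155 mm above the can's underside and directly over its centre; 46 mm free space beneath it, down to the lid.
- cork_mat: round cork mat fixed on the bench, 144 mm across, 8 mm thick. Origin at the centre of its underside.
- hotplate: blue hotplate fixed on the bench, 285 x 165 mm (its x by y; x from -147 to +138 mm), body 58 mm high at the back and a control deck 40 mm high at the front (x below -23 mm, towards the robot). Origin on the bench; x points from the deck to the plate.
- plate_top (a point): centre of the round aluminium plate (144 mm across) on which the can starts, 75 mm above the bench, 55 mm from the hotplate's origin along its x.
- dial (a joint): angle of the red heat dial on the hotplate's deck, rad: 0 = off, against a stop, its white pointer then along the hotplate's -x at the white mark; grows to 2.0 as it is turned clockwise seen from above. Starts on, at 0.9 to 1.3; turn it counter-clockwise for off. It stays where it is left (friction about 0.03 N m).
- dial_grip (a point): point on the dial's axis at the height to grip, 77 mm above the bench: the grip is an upright bar 42 mm long, 14 mm wide, rising 30 mm above the dial's skirt, its top 7 mm above this point. The bar lies along the hotplate's x at 0 and turns with the dial; x of this point runs along the bar, away from the pointer.
- flask: glass conical flask, 64 mm across, 104 mm tall, bystander. Origin at the centre of its underside.
- wash_bottle: white wash bottle with red cap and bent spout, 60 mm across, 180 mm tall, bystander. Origin at the centre of its underside.
- bulb: red rubber pipette bulb lying on the bench, 42 mm thick and 91 mm long, bystander. Origin at its underside, below the ball.
Things that resemble listed ones, but are neither listed nor needed, are in the scene too. Leave any orange look-alike of the can alone. Leave any purple look-alike of the pot1 alone.

How it is judged:
By the outcome, as a careful person would: the job done as asked, in the order asked, and still so for the second after the job is handed in, with the robot touching nothing.
Of pot1, pot2, pot3 only 2 to 3 are there at a start; the rules pass over those that are not, and their reading is None.
At some moment in a run one of pot1, pot2, pot3 may be knocked a few centimetres aside while the robot is not near it.
It also fails if it takes over 210 s, if anything falls off the work surface, if the arm or the gripper's body presses on something with over 40 N, if the wrist force passes 120 N, or if a joint passes its speed limit or range.

## Working session

There is one attempt and no reset: what is moved stays moved. The work goes in short steps, Python scripts to look and compute and a shell command to move; the robot and the scene stay as the last step left them, time stands still between calls to the robot, and variables do not carry over. Pictures are saved under pics/ and viewed, and the job is handed in when it is done.

```bash
ls; mkdir -p pics; python3 - <<'E'
from cell import ctrl, imaging
import cv2
print(ctrl.read_state())
for n in ["scene","top","wrist"]:
    d=imaging.get_image(n); cv2.imwrite(f"pics/{n}0.png",d["img"][:,:,::-1])
    print(n,d["fx"],d["fy"],d["cx"],d["cy"],d["R"],d["t"])
E
```

```text
pics
{'clock': 0.0, 'qpos': array([-1.16679029,  0.62933595,  0.03845055,  1.51838467, -0.0270268 ,
        0.99631382, -0.01999558]), 'qd': array([ 0.00023443,  0.00029147, -0.00065411,  0.00037139, -0.00094728,
        0.00095365,  0.00196225]), 'tau': array([ 9.46000146e-04, -5.63415492e+01,  1.22608557e+00, -1.93441433e+01,
        1.09411959e-02,  1.02266326e-02,  1.05311403e-05]), 'eef_pos': array([293.94648628, 579.02080542, 230.39052206]), 'tool_rot': array([-1.57272006e+00, -7.94557015e-06, -4.69823527e-01]), 'force': array([-0.22073031,  0.4141814 ,  1.18405465]), 'torque': array([-0.0279484 ,  0.01084574, -0.01154398]), 'width': 85.17827381699828}
scene 507.19706999135246 507.19706999135246 316.6219427765732 204.9771305345013 [[-0.44415934  0.89593816 -0.00415873]
 [ 0.5051703   0.24659813 -0.82703828]
 [-0.73994962 -0.36943765 -0.56213022]] [ 245.87545867 -169.12522728 1725.63936461]
top 366.86908902061964 366.86908902061964 317.56952554330405 203.36184677925698 [[ 0.02837988 -0.99959323 -0.00281917]
 [-0.97308018 -0.02698162 -0.22888195]
 [ 0.22871278  0.00923892 -0.9734501 ]] [8.93736885e-01 6.05472603e+02 9.70917271e+02]
wrist 316.70001877016574 316.70001877016574 316.9316004016951 199.66653198890555 [[ 0.4536136   0.89119373 -0.00290559]
 [ 0.85593007 -0.43475182  0.2799546 ]
 [ 0.24823057 -0.12947819 -0.96000884]] [-649.83218808  -36.20782975  381.13351477]
```

View pics/scene0.png

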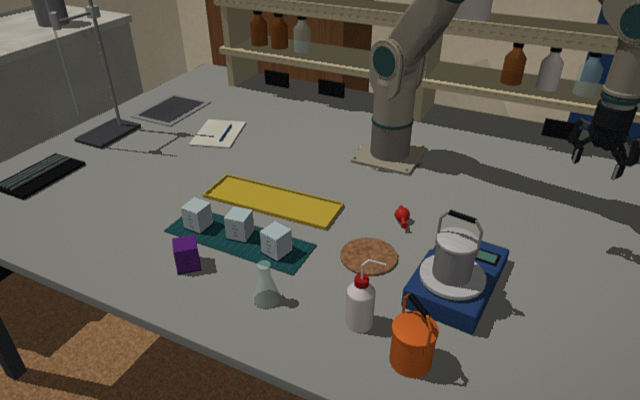

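View pics/top0.png

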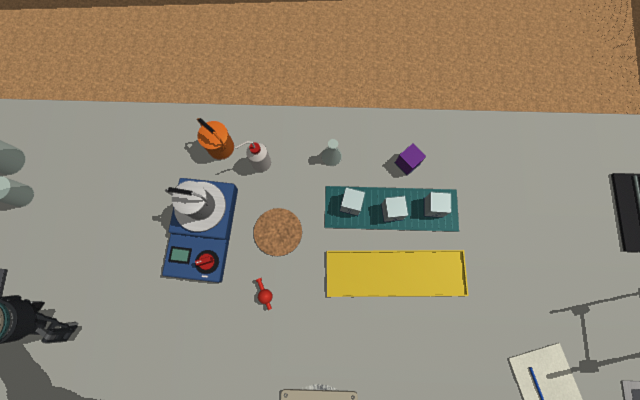

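View pics/wrist0.png

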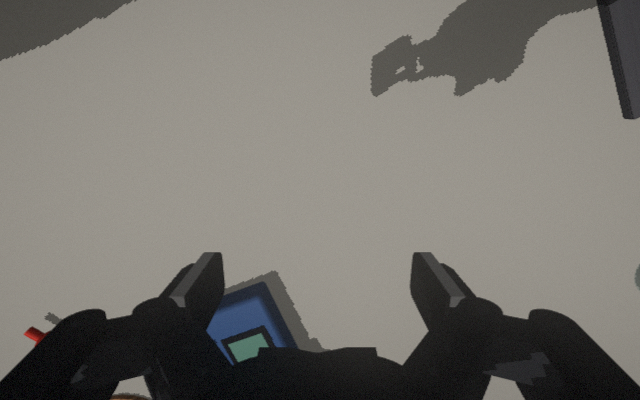

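Candidates (top view pixels):
- **Can:** steel can at (185,200) on the plate. The orange look-alike at (214,138) is excluded.
- **Pots:** pale pots at (352,200), (396,208) and (439,204) on the teal mat. The purple look-alike at (410,158) is excluded.
- **Dial:** red dial at (206,262) on the deck. Other red things are the bulb at (265,297) and the wash bottle cap at (255,148).

The tray (yellow) is the mat nearer the robot.

```bash
cat > h.py <<'E'
import numpy as np, cv2
from cell import ctrl, imaging
from scipy.spatial.transform import Rotation as Ro
def cam(n): return imaging.get_image(n)
def ray(d,u,v):
    R=np.array(d["R"]);t=np.array(d["t"])
    c=-R.T@t; r=R.T@np.array([(u-d["cx"])/d["fx"],(v-d["cy"])/d["fy"],1.0]); return c,r/np.linalg.norm(r)
def onz(d,u,v,z):
    c,r=ray(d,u,v); return c+r*(z-c[2])/r[2]
def proj(d,X):
    p=np.array(d["R"])@np.array(X,float)+np.array(d["t"]); return np.array([d["fx"]*p[0]/p[2]+d["cx"],d["fy"]*p[1]/p[2]+d["cy"]])
def tri(*rs):
    A=np.zeros((3,3));b=np.zeros(3)
    for c,r in rs:
        P=np.eye(3)-np.outer(r,r);A+=P;b+=P@c
    return np.linalg.solve(A,b)
def hsv(d): return cv2.cvtColor(d["img"],cv2.COLOR_RGB2HSV)
def big(m,n=1):
    cs,_=cv2.findContours(m.astype(np.uint8),cv2.RETR_EXTERNAL,cv2.CHAIN_APPROX_NONE)
    return sorted(cs,key=cv2.contourArea,reverse=True)[:n]
def st():
    s=ctrl.read_state(); print("t",round(s["clock"],2),"q",np.round(s["qpos"],3),"pos",np.round(s["eef_pos"],1),"rot",np.round(s["tool_rot"],3),"F",np.round(s["force"],1),"w",round(s["width"],1)); return s
def TR(s=None):
    s=s or ctrl.read_state(); return Ro.from_euler("xyz",s["tool_rot"]).as_matrix()
def go(p,Rt=None):
    """shift (cm, tool axes) and turn (deg rotvec) from the measured pose"""
    s=ctrl.read_state();R=TR(s)
    print("shift cm",np.round(R.T@(np.array(p)-s["eef_pos"])/10,2))
    if Rt is not None: print("turn deg",np.round(Ro.from_matrix(R.T@Rt).as_rotvec(degrees=True),1))
def save(d,name,box=None,k=1):
    im=d["img"][:,:,::-1]
    if box: im=im[box[1]:box[3],box[0]:box[2]]
    cv2.imwrite("pics/"+name,cv2.resize(im,None,fx=k,fy=k,interpolation=cv2.INTER_NEAREST))
E
python3 - <<'E'
from h import *
d=cam("top"); H=hsv(d)
def m(h0,h1,s0=80,v0=40): return (H[...,0]>=h0)&(H[...,0]<=h1)&(H[...,1]>=s0)&(H[...,2]>=v0)
def rect(c,z):
    P=np.array([onz(d,*q[0],z)[:2] for q in c],np.float32); (x,y),(w,h),a=cv2.minAreaRect(P); return np.round([x,y,w,h,a],1)
y=big(m(22,32,150))[0]; print("tray@12",rect(y,12))
b=big(m(102,125,100))[0]; print("hotplate@50",rect(b,50))
t=big(m(82,98,80,30),2); print("teal",[ (cv2.contourArea(c),rect(c,4)) for c in t])
roi=np.zeros(H.shape[:2],bool); roi[205:258,250:305]=1
c=big(m(5,20,60)&roi)[0]; P=np.array([onz(d,*q[0],8)[:2] for q in c],np.float32); print("cork",cv2.minEnclosingCircle(P),P.mean(0))
roi[:]=0; roi[185:222,320:462]=1
w=(H[...,1]<40)&(H[...,2]>150)&roi
for c in big(w,4): print("pot",cv2.contourArea(c),rect(c,74),cv2.boundingRect(c))
save(d,"t1.png",(310,180,470,310),5); save(d,"t2.png",(150,120,310,310),3)
s=cam("scene"); save(s,"s2.png",(390,200,520,330),5)
E
```

```text
tray@12 [ 421.  -212.7  128.2  398.6    2.1]
hotplate@50 [528.1 352.5 173.3 283.   85. ]
teal [(4701.5, array([ 613.1, -202.7,  397.4,  128.1,   90. ])), (111.5, array([260.2, 891.6,  96.1,  25. ,  12.9]))]
cork ((531.2696533203125, 134.75149536132812), 72.08663940429688) [530.9953  134.98502]
pot 428.0 [ 611.7 -190.4  104.6  403.     1.6] (320, 185, 142, 37)
pot 346.5 [ 618.1 -329.6   53.8   55.8   87.6] (431, 192, 20, 21)
pot 340.5 [ 601.8 -204.2   55.3   55.2    8. ] (386, 196, 22, 21)
pot 333.0 [620.5 -81.6  54.8  54.8  77.1] (342, 188, 23, 23)
```

View pics/t1.png

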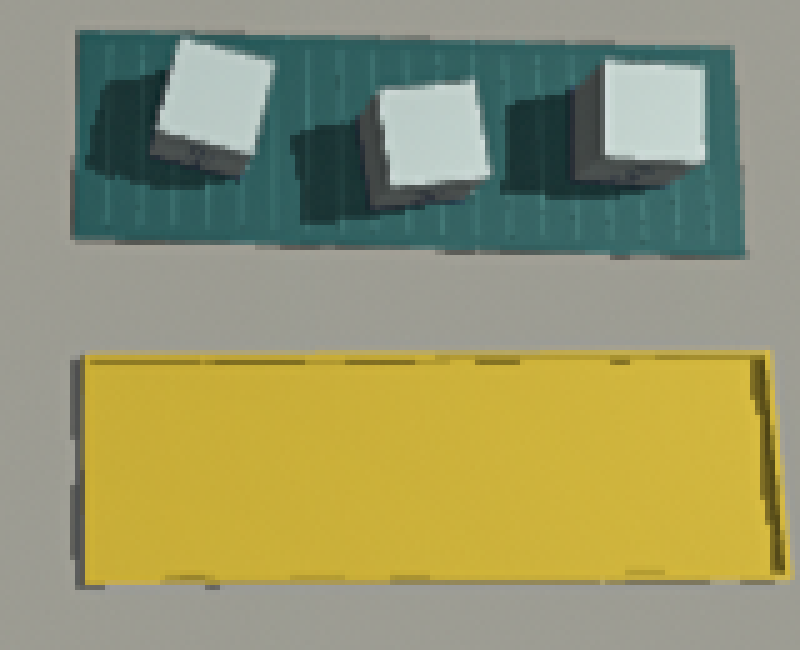

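View pics/t2.png

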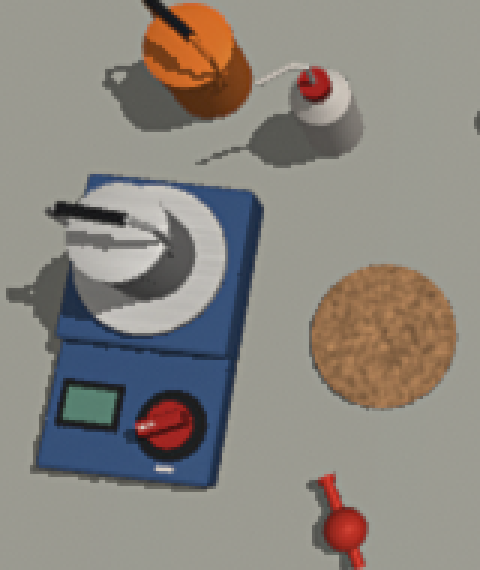

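View pics/s2.png

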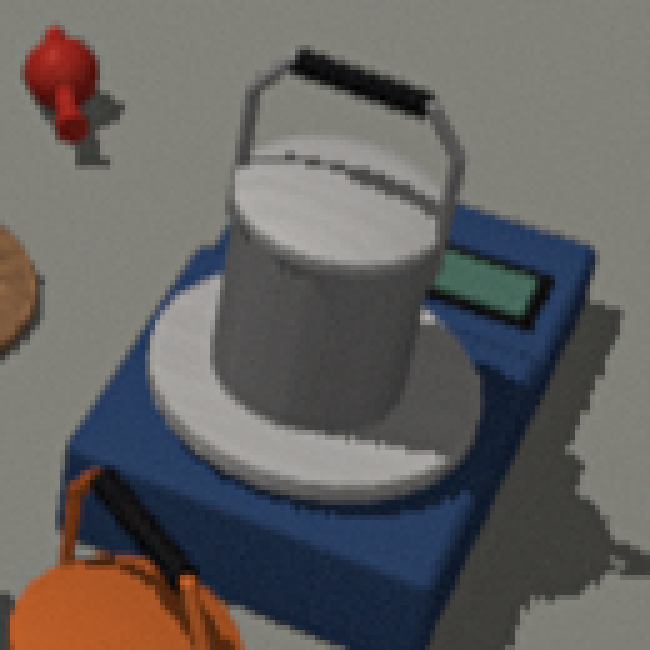

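```bash
python3 - <<'E'
from h import *
d=cam("top"); s=cam("scene")
f=lambda u,v:(150+u/3,120+v/3)
g=lambda u,v:(390+u/5,200+v/5)
A=tri(ray(d,*f(57,210)),ray(s,*g(428,102))); B=tri(ray(d,*f(127,220)),ray(s,*g(303,62)))
print("bar ends",A,B,"mid",(A+B)/2, "dir deg",np.degrees(np.arctan2(*(A-B)[1::-1])))
# on height plane 230
print([onz(d,*f(*q),230) for q in [(57,210),(127,220)]])
fl=[onz(d,*f(*q),40) for q in [(38,470),(213,487)]]; print("deck front",fl,np.degrees(np.arctan2(*(fl[0]-fl[1])[1::-1])))
print("step line", [onz(d,*f(*q),58) for q in [(60,338),(228,357)]])
H=hsv(d); roi=np.zeros(H.shape[:2],bool); roi[245:285,190:225]=1
red=((H[...,0]<8)|(H[...,0]>172))&(H[...,1]>120)&roi
c=big(red)[0]; P=np.array([onz(d,*q[0],70)[:2] for q in c],np.float32); print("red",cv2.minAreaRect(P),P.mean(0))
blk=(H[...,2]<60)&roi; blk[:, :192]=0
u=blk|red; c=big(u)[0]; P=np.array([onz(d,*q[0],45)[:2] for q in c],np.float32); print("skirt",cv2.minEnclosingCircle(P))
print("mark",onz(d,*f(164,468),40))
# plate
pl=(H[...,1]<50)&(H[...,2]>120); pl[:, :170]=0
save(d,"dial.png",(185,240,230,285),14)
E
```

```text
bar ends [590.58067625 375.87482103 230.73510847] [583.73354268 321.529491   228.98958323] mid [587.15710947 348.70215601 229.86234585] dir deg 82.8189686209849
[array([590.85103257, 375.81699916, 230.        ]), array([584.11090322, 318.56839795, 230.        ])]
deck front [array([389.94734974, 444.93007718,  40.        ]), array([379.11670629, 280.48177319,  40.        ])] 86.23191459763689
step line [array([511.60515518, 431.92827421,  58.        ]), array([498.11706465, 272.28695596,  58.        ])]
red ((432.5962829589844, 320.7054748535156), (43.988040924072266, 46.668060302734375), 48.58068084716797) [433.7006  321.71487]
skirt ((434.6376037597656, 325.1426086425781), 33.43855667114258)
mark [395.09398237 327.68143362  40.        ]
```

View pics/dial.png

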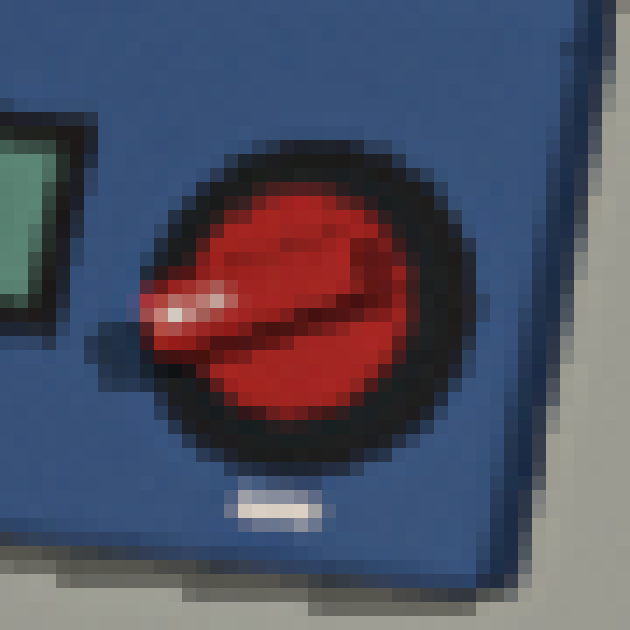

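```bash
python3 - <<'E'
from h import *
st()
Rt=Ro.from_euler("xyz",[-90,0,-73.2],degrees=True).as_matrix()
go([434.5,324.5,140],Rt)
E
```

```text
t 0.35 q [-1.167  0.629  0.038  1.518 -0.027  0.996 -0.02 ] pos [294.2 579.5 231.1] rot [-1.571  0.    -0.47 ] F [-0.1 -0.7  0.4] w 85.4
shift cm [ 24.06   9.12 -16.38]
turn deg [ 0.  46.3  0. ]
```

```bash
python3 -m inch '[1,4,1.5,-2.7,0,8,0, 1,8,3,-5.4,0,16,0, 1,12,4.5,-8.1,0,24,0, 1,16,6,-10.8,0,32,0, 1,20,7.5,-13.5,0,40,0, 1,24.06,9.1,-16.4,0,46.3,0, 1,24.06,9.1,-16.4,0,46.3,0, 1,24.06,9.1,-16.4,0,46.3,0, 1,24.06,9.1,-16.4,0,46.3,0]'
python3 - <<'E'
from h import *
st(); d=cam("wrist"); save(d,"w1.png")
print(proj(d,[434.5,324.5,77]))
E
```

```text
clock: 1.25
eef_pos: [434.1, 326.1, 140.6]
tool_rot: [-1.57, 0.002, -1.276]
force: [0.0, 1.0, 0.5]
width: 85.7
t 1.25 q [-0.838  0.61   0.217  1.912 -0.209  0.641 -0.196] pos [434.1 326.1 140.6] rot [-1.57   0.002 -1.276] F [0.  1.  0.5] w 85.7
[315.90103306 217.97121106]
```

View pics/w1.png

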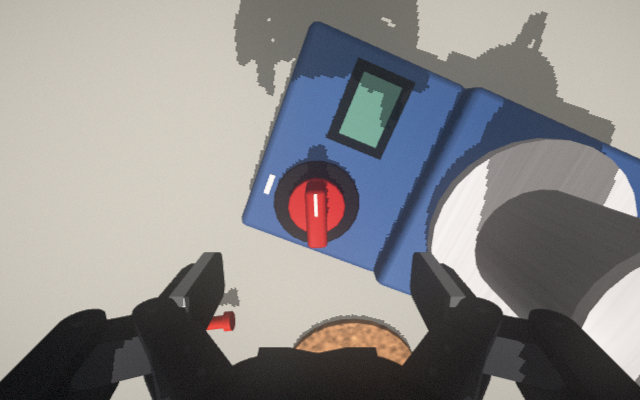

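```bash
python3 - <<'E'
from h import *
d=cam("wrist"); print(onz(d,316.5,202,50),onz(d,316.5,206,54),onz(d,316.5,213,84),onz(d,316.5,214,84), onz(d,269,184,40))
print([onz(d,*q,40) for q in [(243,222),(378,270),(312,22)]])
Rt=Ro.from_euler("xyz",[-90,0,-73.2],degrees=True).as_matrix()
go([434.5,324.5,58],Rt)
E
```

```text
[433.61771406 328.447673    50.        ] [434.20152428 326.54875051  54.        ] [432.95239052 330.85796235  84.        ] [433.15682136 330.1840785   84.        ] [394.12988033 328.88183402  40.        ]
[array([381.7227994 , 291.64478561,  40.        ]), array([502.72688463, 282.59809408,  40.        ]), array([393.8043005 , 448.91189164,  40.        ])]
shift cm [0.24 8.27 0.  ]
turn deg [-0.   0.2 -0.1]
```

```bash
python3 -m inch '[1,0,2,0,0,0,0, 1,0,4,0,0,0,0, 1,0,6,0,0,0,0, 1,0,7.5,0,0,0,0, 1,0,8.1,0,0,0,0, 1,0,8.1,0,0,0,0, 0,0,8.1,0,0,0,0, 0,0,8.1,0,0,0,0, 0,0,8.1,0,0,0,0, 0,0,8.1,0,0,0,0, 0,0,8.1,0,0,0,0, 0,0,8.1,0,0,0,0]'
```

```text
clock: 2.55
eef_pos: [434.2, 324.4, 59.8]
tool_rot: [-1.571, 0.0, -1.278]
force: [-1.9, -0.7, 5.3]
width: 12.9
```

```bash
python3 -m inch '[0,0,0,0,0,-7,0, 0,0,0,0,0,-14,0, 0,0,0,0,0,-21,0, 0,0,0,0,0,-28,0, 0,0,0,0,0,-35,0, 0,0,0,0,0,-42,0, 0,0,0,0,0,-49,0, 0,0,0,0,0,-55,0, 0,0,0,0,0,-61,0, 0,0,0,0,0,-66,0, 0,0,0,0,0,-69,0, 0,0,0,0,0,-69,0]'
python3 -c "
from h import *
s=st();print(s['torque'])"
```

```text
clock: 3.75
eef_pos: [434.3, 324.6, 59.8]
tool_rot: [-1.57, 0.001, -0.077]
force: [-2.1, -0.3, 5.8]
width: 12.7
t 3.75 q [-0.603  0.733 -0.137  1.952  0.201  0.47   0.61 ] pos [434.3 324.6  59.8] rot [-1.57e+00  1.00e-03 -7.70e-02] F [-2.1 -0.3  5.8] w 12.7
[ 0.0789082   0.52166667 -0.83544935]
```

```bash
python3 -m inch '[0,0,0,0,0,-1.5,0, 0,0,0,0,0,-3,0, 0,0,0,0,0,-3,0]'
python3 -c "
from h import *
s=st();print(s['torque'])"
```

```text
clock: 4.05
eef_pos: [434.7, 324.5, 59.9]
tool_rot: [-1.57, 0.0, -0.026]
force: [-3.0, -0.2, 5.9]
width: 13.1
t 4.05 q [-0.595  0.733 -0.149  1.951  0.219  0.472  0.643] pos [434.7 324.5  59.9] rot [-1.57   0.    -0.026] F [-3.  -0.2  5.9] w 13.1
[ 0.06896414  0.3715773  -1.34948776]
```

```bash
python3 -m inch '[1,0,0,0,0,0,0, 1,0,0,0,0,0,0, 1,0,0,0,0,0,0, 1,0,0,0,0,0,0, 1,0,0,0,0,0,0, 1,0,0,0,0,0,0, 1,0,-3,0,0,0,0, 1,0,-7,0,0,0,0, 1,0,-12,0,0,0,0, 1,0,-16,0,0,0,0, 1,0,-20,0,0,0,0, 1,0,-20,0,0,0,0]'
python3 - <<'E'
from h import *
st(); d=cam("wrist"); save(d,"w2.png")
E
```

```text
clock: 5.25
eef_pos: [437.1, 326.8, 264.9]
tool_rot: [-1.564, -0.009, -0.021]
force: [-0.1, 0.8, 0.3]
width: 85.4
t 5.25 q [-0.531  0.442 -0.236  1.774  0.126  0.929  0.73 ] pos [437.1 326.8 264.9] rot [-1.564 -0.009 -0.021] F [-0.1  0.8  0.3] w 85.4
```

View pics/w2.png

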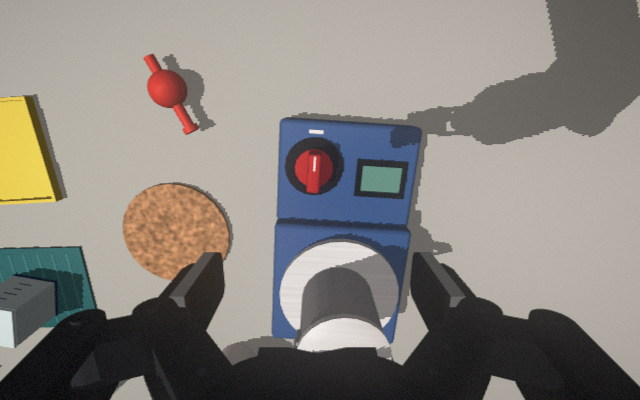

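```bash
python3 - <<'E'
from h import *
d=cam("wrist"); save(d,"w3.png",(270,110,430,240),5)
E
```

```text
(no output)
```

View pics/w3.png

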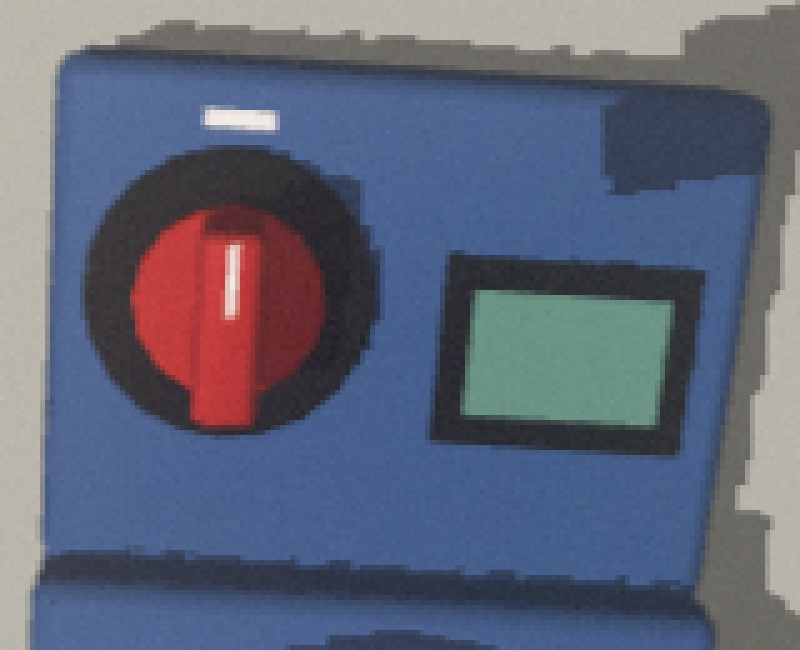

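```bash
python3 - <<'E'
from h import *
Rt=Ro.from_euler("xyz",[-90,0,-97.2],degrees=True).as_matrix()
go([587,348.5,290],Rt)
E
```

```text
shift cm [15.17 -2.96  2.72]
turn deg [-0.1 96.   0. ]
```

```bash
python3 -m inch '[1,0,-3,0,0,8,0, 1,3,-3,0.5,0,16,0, 1,6,-3,1,0,24,0, 1,9,-3,1.5,0,32,0, 1,12,-3,2,0,40,0, 1,15,-3,2.7,0,48,0, 1,15.1,-3,2.7,0,56,0, 1,15.1,-3,2.7,0,64,0, 1,15.1,-3,2.7,0,72,0, 1,15.1,-3,2.7,0,80,0, 1,15.1,-3,2.7,0,88,0, 1,15.1,-3,2.7,0,96,0]'
python3 -m inch '[1,0,0,0,0,0,0,1,0,0,0,0,0,0]'
python3 - <<'E'
from h import *
st(); d=cam("wrist"); save(d,"w4.png"); print(proj(d,[587,348.5,230]))
E
```

```text
clock: 6.55
eef_pos: [585.2, 347.6, 286.7]
tool_rot: [-1.574, -0.003, -1.703]
force: [0.5, 0.4, 0.1]
width: 85.5
clock: 6.75
eef_pos: [585.4, 348.0, 287.6]
tool_rot: [-1.573, -0.002, -1.693]
force: [1.1, -0.1, -0.9]
width: 85.5
t 6.75 q [-0.695  0.64   0.215  1.347 -0.138  1.172 -0.589] pos [585.4 348.  287.6] rot [-1.573 -0.002 -1.693] F [ 1.1 -0.1 -0.9] w 85.5
[319.01345756 217.67660141]
```

View pics/w4.png

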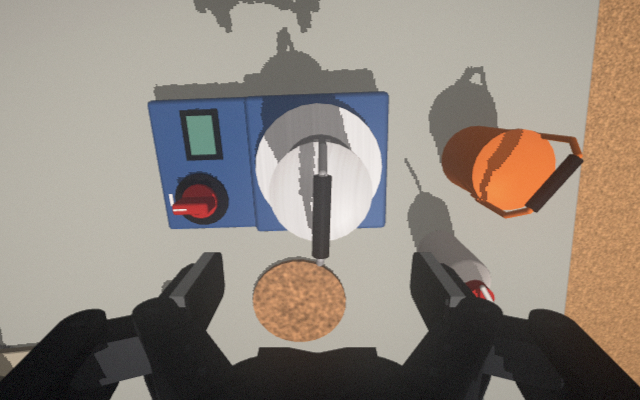

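```bash
python3 - <<'E'
from h import *
d=cam("wrist"); a=onz(d,322.5,176,231);b=onz(d,320.5,259,231); print(a,b,(a+b)/2)
m=(a+b)/2
Rt=Ro.from_euler("xyz",[-90,0,-97],degrees=True).as_matrix()
go([m[0],(m[1]+348.5)/2,211],Rt)
E
```

```text
[592.93259052 376.86302864 231.        ] [584.5155993  318.28235463 231.        ] [588.72409491 347.57269164 231.        ]
shift cm [-0.04  7.74  0.3 ]
turn deg [ 0.1 -0.1  0.1]
```

```bash
python3 -m inch '[1,0,2,0.3,0,1,0, 1,0,4,0.3,0,1,0, 1,0,6,0.3,0,1,0, 1,0,7.2,0.3,0,1,0, 1,0,7.7,0.3,0,1,0, 1,0,7.7,0.3,0,1,0, 0,0,7.7,0.3,0,1,0, 0,0,7.7,0.3,0,1,0, 0,0,7.7,0.3,0,1,0, 0,0,7.7,0.3,0,1,0, 0,0,7.7,0.3,0,1,0, 0,0,7.7,0.3,0,1,0]'
python3 - <<'E'
from h import *
s=st(); print(s["torque"])
E
```

```text
clock: 8.05
eef_pos: [588.7, 348.1, 212.7]
tool_rot: [-1.571, 0.0, -1.714]
force: [-1.3, -0.5, 2.7]
width: 10.1
t 8.05 q [-0.688  0.706  0.206  1.435 -0.157  1.017 -0.59 ] pos [588.7 348.1 212.7] rot [-1.571  0.    -1.714] F [-1.3 -0.5  2.7] w 10.1
[-0.06033344  0.22544403  0.03399035]
```

```bash
python3 -m inch '[0,0,-0.5,0,0,0,0, 0,0,-1,0,0,0,0, 0,0,-1.7,0,0,0,0, 0,0,-2.5,0,0,0,0, 0,0,-3.3,0,0,0,0, 0,0,-4,0,0,0,0, 0,0,-4,0,0,0,0, 0,0,-4,0,0,0,0]'
python3 - <<'E'
from h import *
s=st(); print(s["torque"])
d=cam("wrist"); print(onz(d,299,299,8)); save(d,"w5.png")
d=cam("scene"); save(d,"s5.png",(380,150,540,290),5)
Rt=TR()
go([531.2,134.8,252],Rt)
E
```

```text
clock: 8.85
eef_pos: [589.0, 347.8, 252.5]
tool_rot: [-1.571, 0.0, -1.714]
force: [-0.4, 0.2, -5.5]
width: 9.7
t 8.85 q [-0.691  0.671  0.214  1.388 -0.149  1.098 -0.598] pos [589.  347.8 252.5] rot [-1.571  0.    -1.714] F [-0.4  0.2 -5.5] w 9.7
[-0.00379657 -0.01072708 -0.00953778]
[537.24643853 166.61485688   8.        ]
shift cm [21.89  0.   -2.65]
turn deg [0. 0. 0.]
```

View pics/w5.png

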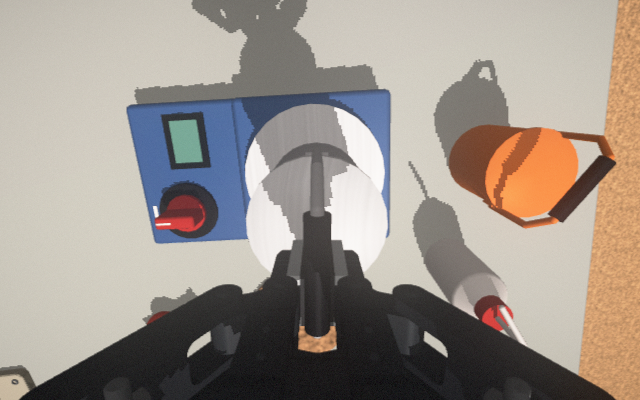

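View pics/s5.png

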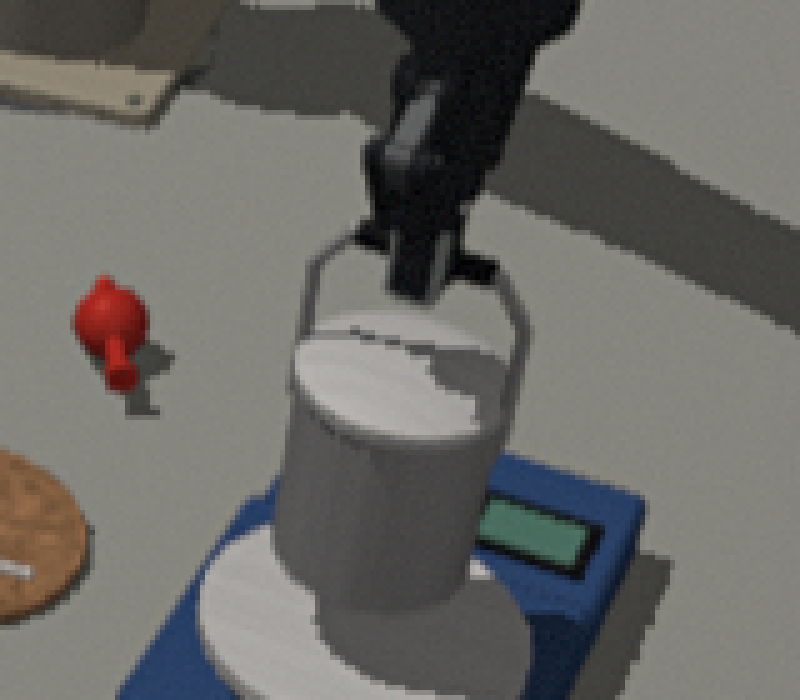

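```bash
python3 -m inch '[0,0.3,0,0,0,0,0, 0,1,0,-0.1,0,0,0, 0,2.1,0,-0.2,0,0,0, 0,3.5,0,-0.4,0,0,0, 0,5,0,-0.6,0,0,0, 0,6.5,0,-0.8,0,0,0, 0,8,0,-1,0,0,0, 0,9.5,0,-1.2,0,0,0, 0,11,0,-1.3,0,0,0, 0,12.5,0,-1.5,0,0,0, 0,14,0,-1.7,0,0,0, 0,15.5,0,-1.9,0,0,0]'
python3 -m inch '[0,1.4,0,-0.2,0,0,0, 0,2.6,0,-0.3,0,0,0, 0,3.8,0,-0.4,0,0,0, 0,4.8,0,-0.5,0,0,0, 0,5.6,0,-0.6,0,0,0, 0,6.1,0,-0.7,0,0,0, 0,6.4,0,-0.75,0,0,0, 0,6.4,0,-0.75,0,0,0, 0,6.4,0,-0.75,0,0,0]'
python3 - <<'E'
from h import *
s=st(); go([531.2,134.8,147.5],TR()); d=cam("scene"); save(d,"s6.png",(310,150,500,310),4)
E
```

```text
clock: 10.15
eef_pos: [547.7, 195.9, 252.4]
tool_rot: [-1.571, 0.0, -1.714]
force: [-0.2, -0.3, -5.6]
width: 9.6
clock: 11.05
eef_pos: [531.6, 135.5, 252.3]
tool_rot: [-1.571, 0.001, -1.714]
force: [0.3, -0.6, -4.8]
width: 9.5
t 11.05 q [-0.453  0.466  0.225  1.782 -0.128  0.908 -0.315] pos [531.6 135.5 252.3] rot [-1.571e+00  1.000e-03 -1.714e+00] F [ 0.3 -0.6 -4.8] w 9.5
shift cm [ 0.08 10.48 -0.04]
turn deg [0. 0. 0.]
```

View pics/s6.png

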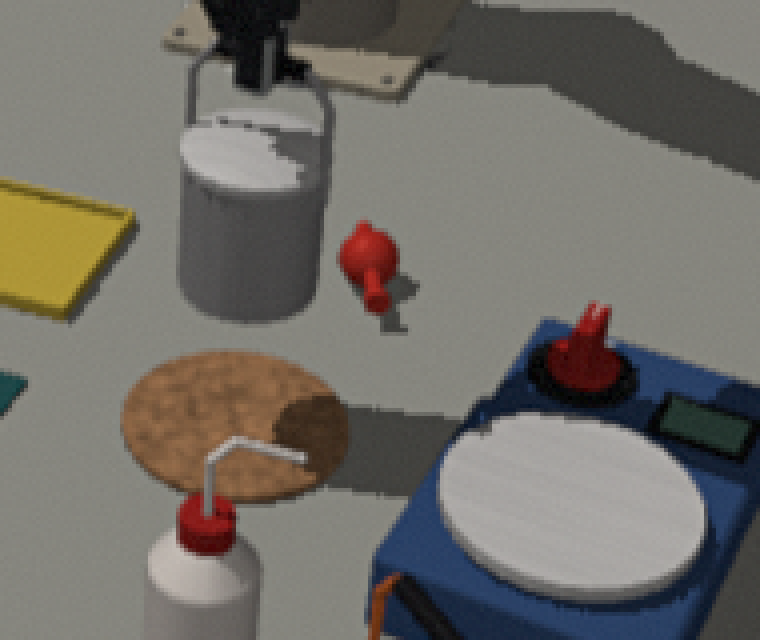

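```bash
python3 -m inch '[0,0,0.4,0,0,0,0, 0,0,1.3,0,0,0,0, 0,0,2.5,0,0,0,0, 0,0,3.8,0,0,0,0, 0,0,5.1,0,0,0,0, 0,0,6.4,0,0,0,0, 0,0,7.5,0,0,0,0, 0,0,8.5,0,0,0,0, 0,0,9.2,0,0,0,0, 0,0,9.7,0,0,0,0, 0,0,10,0,0,0,0, 0,0,10,0,0,0,0]'
python3 -m inch '[0,0,0.1,0,0,0,0, 0,0,0.2,0,0,0,0, 0,0,0.3,0,0,0,0, 0,0,0.4,0,0,0,0, 0,0,0.5,0,0,0,0,0,0,0.5,0,0,0,0]'
```

```text
clock: 12.3
eef_pos: [531.5, 134.9, 152.1]
tool_rot: [-1.571, -0.0, -1.714]
force: [0.7, 0.7, -5.5]
width: 10.1
clock: 12.9
eef_pos: [531.4, 134.9, 147.2]
tool_rot: [-1.571, -0.0, -1.714]
force: [-0.2, -0.9, -5.7]
width: 10.5
```

```bash
python3 -m inch '[0,0,0.05,0,0,0,0, 0,0,0.1,0,0,0,0, 0,0,0.15,0,0,0,0, 0,0,0.15,0,0,0,0]'; python3 -m inch '[0,0,0.05,0,0,0,0,0,0,0.05,0,0,0,0]'
```

```text
clock: 13.3
eef_pos: [531.5, 134.9, 145.8]
tool_rot: [-1.571, 0.0, -1.714]
force: [1.0, 0.4, -5.9]
width: 9.8
clock: 13.5
eef_pos: [531.6, 135.0, 145.7]
tool_rot: [-1.571, 0.0, -1.714]
force: [-1.6, 0.3, -0.1]
width: 10.0
```

```bash
python3 -m inch '[0.3,0,0,0,0,0,0, 0.5,0,0,0,0,0,0, 1,0,0,0,0,0,0, 1,0,0,0,0,0,0, 1,0,0,0,0,0,0, 1,0,0,0,0,0,0, 1,0,-2,0,0,0,0, 1,0,-5,0,0,0,0, 1,0,-9,0,0,0,0, 1,0,-13,0,0,0,0, 1,0,-17,0,0,0,0, 1,0,-17,0,0,0,0]'
python3 - <<'E'
from h import *
st(); d=cam("top"); save(d,"t7.png",(150,120,480,310),2.4); d=cam("scene"); save(d,"s7.png",(150,100,550,350),2)
E
```

```text
clock: 14.7
eef_pos: [534.8, 135.4, 320.9]
tool_rot: [-1.561, 0.005, -1.714]
force: [-0.1, 0.4, -0.9]
width: 85.4
t 14.7 q [-0.467  0.396  0.244  1.687 -0.108  1.061 -0.333] pos [534.8 135.4 320.9] rot [-1.561  0.005 -1.714] F [-0.1  0.4 -0.9] w 85.4
```

View pics/t7.png

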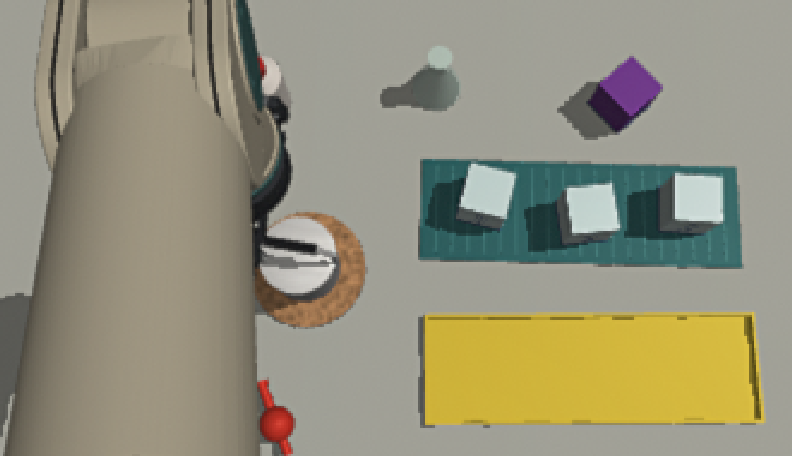

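View pics/s7.png

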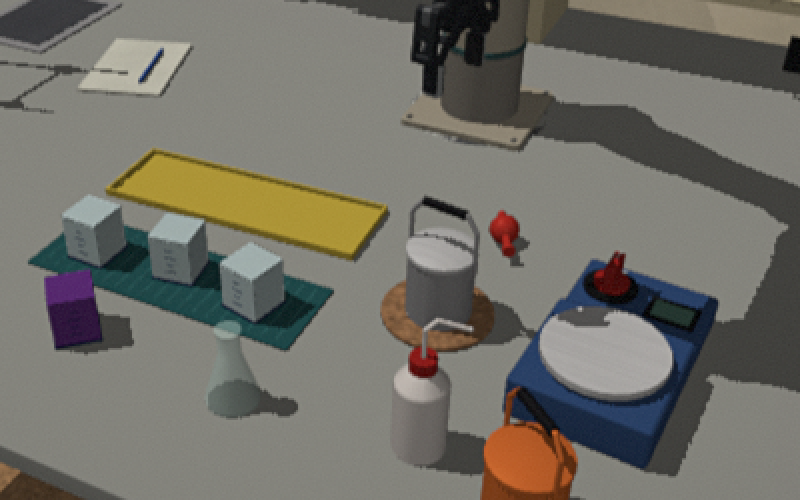

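```bash
cat > kin.py <<'E'
import numpy as np
from scipy.spatial.transform import Rotation as Ro
from scipy.optimize import least_squares
D=[([-1.167,.629,.038,1.518,-.027,.996,-.02],[294.2,579.5,231.1],[-1.571,0,-.47]),
([-0.838,0.61,0.217,1.912,-0.209,0.641,-0.196],[434.1,326.1,140.6],[-1.57,.002,-1.276]),
([-0.603,0.733,-0.137,1.952,0.201,0.47,0.61],[434.3,324.6,59.8],[-1.57,.001,-.077]),
([-0.531,0.442,-0.236,1.774,0.126,0.929,0.73],[437.1,326.8,264.9],[-1.564,-.009,-.021]),
([-0.695,0.64,0.215,1.347,-0.138,1.172,-0.589],[585.4,348,287.6],[-1.573,-.002,-1.693]),
([-0.688,0.706,0.206,1.435,-0.157,1.017,-0.59],[588.7,348.1,212.7],[-1.571,0,-1.714]),
([-0.453,0.466,0.225,1.782,-0.128,0.908,-0.315],[531.6,135.5,252.3],[-1.571,.001,-1.714]),
([-0.467,0.396,0.244,1.687,-0.108,1.061,-0.333],[534.8,135.4,320.9],[-1.561,.005,-1.714])]
def fk(q,p,full=False):
    # p: d1,d3,a3(elbow offset, in/out),d5,a6(wrist offset),d7, sgn handled by S
    d1,d3,a3,d5,a5,d7,a7=p
    s=S
    X=lambda a:Ro.from_euler("x",a).as_matrix(); Y=lambda a:Ro.from_euler("y",a).as_matrix(); Z=lambda a:Ro.from_euler("z",a).as_matrix()
    R=Z(s[0]*q[0]);o=np.array([0,0,d1]);P=[o]
    R=R@Y(q[1])@Z(s[1]*q[2]); o=o+R@[a3,0,d3];P.append(o)
    R=R@Y(q[3]); o=o+R@[-a3,0,0]; R=R@Z(s[2]*q[4]); o=o+R@[a5,0,d5];P.append(o)
    R=R@Y(q[5]); o=o+R@[a7,0,0];P.append(o);o=o+R@[0,0,d7]; R=R@Z(s[3]*q[6]); P.append(o)
    # tool frame: tool y = R z ; at q7=0 tool z = radial
    Rt=R@T
    return (P,Rt) if full else (o,Rt)
S=[-1,-1,-1,-1]; T=np.array([[0,0,-1],[1,0,0],[0,1,0]],float)
P0=[360,400,20,390,0,320,0]
try: P=np.load("P.npy")
except Exception: P=P0
def res(p):
    r=[]
    for q,x,e in D:
        o,R=fk(q,p); r+=list(o-x)
        r+=list(100*Ro.from_matrix(R.T@Ro.from_euler("xyz",e).as_matrix()).as_rotvec())
    return np.array(r)
if __name__=="__main__":
    import itertools
    best=None
    for s in itertools.product([-1,1],repeat=4):
        for sz in (1,-1):
            S[:]=s; T[:]=np.array([[0,0,-sz],[sz,0,0],[0,1,0]])
            T[:]=np.column_stack([np.cross([0,0,1],[-sz,0,0]),[0,0,1],[-sz,0,0]])
            f=least_squares(res,P0,loss="soft_l1")
            if best is None or f.cost<best[0]: best=(f.cost,s,sz,f.x)
    print(best); S[:]=best[1]; sz=best[2]; T[:]=np.column_stack([np.cross([0,0,1],[-sz,0,0]),[0,0,1],[-sz,0,0]])
    np.save("P.npy",best[3]); print(np.round(res(best[3]),1).reshape(-1,6))
E
python3 kin.py
```

```text
(np.float64(254.12648695117156), (-1, -1, -1, -1), 1, array([-3184.9379512 ,   376.11465513,    91.8323122 ,   394.72297479,
         101.5660207 , -3389.27311809,   -22.37033289]))
[[-23.8   7.9   0.3   0.1   0.1  -0. ]
 [-14.6   7.5  -2.7   0.1   0.    0.1]
 [-40.2   1.7   5.9   0.1   0.1  -0. ]
 [-31.6  26.8   0.   -0.   -0.   -0.1]
 [ -2.8  16.6   0.7  -0.    0.1   0. ]
 [-22.6   0.9   2.6   0.    0.   -0. ]
 [ 22.5  21.7  -3.4   0.    0.    0.1]
 [ -0.5  14.1  -1.9   0.   -0.    0. ]]
```

```bash
python3 - <<'E'
from h import *
Rt=Ro.from_euler("xyz",[-90,0,-110],degrees=True).as_matrix()
go([560,-250,360],Rt)
E
```

```text
shift cm [37.7  -4.42  8.3 ]
turn deg [-0.1 11.8 -0.1]
```

```bash
python3 -m inch '[1,4,-4,0,0,3,0, 1,8,-4,1,0,6,0, 1,12,-4,2,0,9,0, 1,16,-4,3,0,12,0, 1,20,-4,4,0,12,0, 1,24,-4,5,0,12,0, 1,28,-4,6,0,12,0, 1,32,-4,7,0,12,0, 1,36,-4,8,0,12,0, 1,37.7,-4.4,8.3,0,12,0, 1,37.7,-4.4,8.3,0,12,0, 1,37.7,-4.4,8.3,0,12,0]'
python3 -c "from h import *;st()"
python3 -m inch '[1,0,0,0,0,0,8, 1,0,0,0,0,0,16, 1,0,0,0,0,0,24, 1,0,0,0,0,0,32, 1,0,0,0,0,0,40, 1,0,0,0,0,0,48, 1,0,0,0,0,0,56,1,0,0,0,0,0,56]'
python3 -c "from h import *;s=st();print(TR(s)[:,1])"
```

```text
clock: 16.0
eef_pos: [559.6, -248.6, 358.1]
tool_rot: [-1.573, 0.001, -1.923]
force: [-0.2, 0.4, -0.3]
width: 85.7
t 16.0 q [ 0.143  0.489  0.379  1.449 -0.186  1.241  0.19 ] pos [ 559.6 -248.6  358.1] rot [-1.573e+00  1.000e-03 -1.923e+00] F [-0.2  0.4 -0.3] w 85.7
clock: 16.8
eef_pos: [558.0, -250.9, 354.6]
tool_rot: [-1.588, 0.98, -1.941]
force: [0.4, -0.0, -1.3]
width: 85.1
t 16.8 q [ 0.766  0.731  0.085  1.406 -0.876  1.62   0.731] pos [ 558.  -250.9  354.6] rot [-1.588  0.98  -1.941] F [ 0.4 -0.  -1.3] w 85.1
[ 0.28467945  0.78044957 -0.55664718]
```

```bash
python3 -m inch '[1,0,0,0,0,0,8, 1,0,0,0,0,0,16, 1,0,0,0,0,0,16]'
python3 -c "from h import *;s=st();print(TR(s)[:,1])"
python3 -m inch '[1,0,0,0,0,0,-8, 1,0,0,0,0,0,-16, 1,0,0,0,0,0,-24, 1,0,0,0,0,0,-32, 1,0,0,0,0,0,-40, 1,0,0,0,0,0,-48, 1,0,0,0,0,0,-56, 1,0,0,0,0,0,-64,1,0,0,0,0,0,-72,1,0,0,0,0,0,-72]'
python3 -c "from h import *;s=st();print(TR(s)[:,1])"
python3 -m inch '[1,0,0,0,0,0,-8, 1,0,0,0,0,0,-16, 1,0,0,0,0,0,-24, 1,0,0,0,0,0,-32, 1,0,0,0,0,0,-40, 1,0,0,0,0,0,-48, 1,0,0,0,0,0,-56, 1,0,0,0,0,0,-64,1,0,0,0,0,0,-72,1,0,0,0,0,0,-72]'
python3 -c "from h import *;s=st();print(TR(s)[:,1])"
```

```text
clock: 17.1
eef_pos: [559.1, -249.1, 355.5]
tool_rot: [-1.598, 1.257, -1.948]
force: [0.2, -0.7, -1.3]
width: 85.4
t 17.1 q [ 0.861  0.851  0.002  1.404 -1.     1.739  0.808] pos [ 559.1 -249.1  355.5] rot [-1.598  1.257 -1.948] F [ 0.2 -0.7 -1.3] w 85.4
[ 0.3257574   0.89382149 -0.30816435]
clock: 18.1
eef_pos: [565.0, -240.2, 362.9]
tool_rot: [-1.563, 0.002, -1.907]
force: [0.9, 1.0, -0.5]
width: 85.6
t 18.1 q [ 0.126  0.482  0.38   1.447 -0.186  1.24   0.189] pos [ 565.  -240.2  362.9] rot [-1.563  0.002 -1.907] F [ 0.9  1.  -0.5] w 85.6
[ 8.26364788e-03 -8.65320931e-04 -9.99965481e-01]
clock: 19.1
eef_pos: [561.8, -244.9, 353.6]
tool_rot: [-1.596, -1.256, -1.891]
force: [0.5, 0.7, -0.9]
width: 85.7
t 19.1 q [-0.543  0.937  0.774  1.547  0.62   1.302 -0.543] pos [ 561.8 -244.9  353.6] rot [-1.596 -1.256 -1.891] F [ 0.5  0.7 -0.9] w 85.7
[-0.32311591 -0.89442623 -0.30918898]
```

```bash
cat > kin2.py <<'E'
import numpy as np
from scipy.spatial.transform import Rotation as Ro
import kin
D=kin.D+[([0.143,0.489,0.379,1.449,-0.186,1.241,0.19],[559.6,-248.6,358.1],[-1.573,.001,-1.923]),
([0.766,0.731,0.085,1.406,-0.876,1.62,0.731],[558,-250.9,354.6],[-1.588,.98,-1.941]),
([0.861,0.851,0.002,1.404,-1.0,1.739,0.808],[559.1,-249.1,355.5],[-1.598,1.257,-1.948]),
([0.126,0.482,0.38,1.447,-0.186,1.24,0.189],[565,-240.2,362.9],[-1.563,.002,-1.907]),
([-0.543,0.937,0.774,1.547,0.62,1.302,-0.543],[561.8,-244.9,353.6],[-1.596,-1.256,-1.891])]
Y=lambda a:Ro.from_euler("y",a).as_matrix(); Z=lambda a:Ro.from_euler("z",a).as_matrix()
T=np.column_stack([np.cross([0,0,1],[-1,0,0]),[0,0,1],[-1,0,0]]).astype(float)
def Rs(q):
    R=[np.eye(3)]
    for i,a in enumerate(q): R.append(R[-1]@(Z(-a) if i%2==0 else Y(a)))
    return R
V0=np.zeros((8,3)); V0[0,2]=360; V0[3]=[20,0,400]; V0[4]=[-20,0,0];V0[5,2]=390; V0[7,2]=320
def fit():
    A=[];b=[]
    for q,x,e in D:
        R=Rs(q); A.append(np.hstack([R[i] for i in range(8)])); b.append(x)
    A=np.vstack(A);b=np.hstack(b); l=.05
    r=np.linalg.lstsq(np.vstack([A,l*np.eye(24)]),np.hstack([b-A@V0.ravel(),np.zeros(24)]),rcond=None)[0]
    V=V0+r.reshape(8,3); return V,(A@V.ravel()-b).reshape(-1,3)
V,_=fit()
def fk(q):
    R=Rs(q);P=np.cumsum([R[i]@V[i] for i in range(8)],0); return P,R[7]@T
if __name__=="__main__":
    V,r=fit(); print(np.round(V)); print(np.round(r,1))
    for q,x,e in D: print(np.round(Ro.from_matrix(fk(q)[1].T@Ro.from_euler("xyz",e).as_matrix()).magnitude(),3),end=" ")
E
python3 kin2.py
```

```text
[[ -0.   1. 348.]
 [  0.  -6. -12.]
 [  1.  -6.  78.]
 [ -0.  -8. 478.]
 [ -3.  -8.  -4.]
 [  2.   0. 386.]
 [ -0.   0.  14.]
 [ -1.  -0. 334.]]
[[-0.2  0.1 -0.2]
 [ 0.4 -0.1 -0.1]
 [-0.1 -0.4  0.1]
 [ 0.1  0.2 -0.1]
 [-0.3  0.2 -0. ]
 [-0.4 -0.5  0.4]
 [ 0.3  0.1 -0. ]
 [ 0.2  0.2 -0.2]
 [ 0.2 -0.1 -0. ]
 [-0.2  0.1 -0. ]
 [ 0.1 -0.1 -0. ]
 [-0.2  0.2  0.1]
 [ 0.2 -0.1  0.1]]
0.001 0.002 0.001 0.001 0.001 0.0 0.001 0.001 0.001 0.001 0.001 0.001 0.001
```

```bash
cat > ik.py <<'E'
from kin2 import *
from scipy.optimize import least_squares
lo=np.array([-3.06,-.37,-1.25,.18,-1.1,.23,-2.94])+.06; hi=np.array([3.06,2.12,1.32,2.47,4.24,1.98,2.94])-.06
rng=np.random.default_rng(0)
def toolR(az,tilt,roll=0):
    # tool y at azimuth az, tilt deg from straight down; jaw axis horizontal; roll 0/180
    a,t=np.radians([az,tilt]); y=np.array([np.sin(t)*np.cos(a),np.sin(t)*np.sin(a),-np.cos(t)])
    z=np.array([-np.sin(a),np.cos(a),0])*(1 if roll==0 else -1); x=np.cross(y,z); return np.column_stack([x,y,z])
def ik(grasp,R,q0=None,n=12,tcp=False):
    p=np.array(grasp)+ (0 if tcp else 19*R[:,1]); best=None
    def f(q):
        P,Rt=fk(q); return np.hstack([(P[-1]-p)/10,10*Ro.from_matrix(Rt.T@R).as_rotvec(), 0.02*(q-(lo+hi)/2)])
    for k in range(n):
        s=q0 if (q0 is not None and k==0) else rng.uniform(lo,hi)
        r=least_squares(f,np.clip(s,lo,hi),bounds=(lo,hi),max_nfev=60)
        e=np.abs(f(r.x)[:6]).max()
        if best is None or e<best[0]-1e-2: best=(e,r.x)
        if e<.05: break
    return best
E
cat > t.py <<'E'
from ik import *
for nm,g in [("p1",(620,-82,42)),("p2",(602,-204,42)),("p3",(618,-330,42)),("t1",(421,-90,48)),("t2",(421,-212,48)),("t3",(421,-340,48))]:
    for az in (-90,-45,0,45,90):
        o=[]
        for roll in (0,180):
            e,q=ik(g,toolR(az,77,roll)); o.append((round(e,2),np.round(fk(q)[0][[3,5,6]],0).tolist() if e<.2 else None))
        print(nm,az,o)
E
python3 t.py
```

```text
p1 -90 [(np.float64(0.0), [[525.0, 129.0, 469.0], [620.0, 239.0, 116.0], [620.0, 225.0, 113.0]]), (np.float64(0.0), [[492.0, 221.0, 475.0], [620.0, 239.0, 117.0], [621.0, 225.0, 113.0]])]
p1 -45 [(np.float64(0.0), [[483.0, 241.0, 474.0], [393.0, 145.0, 116.0], [402.0, 135.0, 113.0]]), (np.float64(0.0), [[488.0, 229.0, 477.0], [394.0, 145.0, 116.0], [403.0, 136.0, 113.0]])]
p1 0 [(np.float64(0.0), [[451.0, -324.0, 369.0], [299.0, -83.0, 116.0], [313.0, -82.0, 113.0]]), (np.float64(0.0), [[408.0, -378.0, 331.0], [299.0, -82.0, 116.0], [313.0, -82.0, 113.0]])]
p1 45 [(np.float64(0.19), [[149.0, -535.0, 302.0], [398.0, -315.0, 114.0], [407.0, -305.0, 110.0]]), (np.float64(0.2), [[149.0, -535.0, 302.0], [397.0, -314.0, 114.0], [407.0, -304.0, 110.0]])]
p1 90 [(np.float64(0.0), [[402.0, -374.0, 428.0], [620.0, -403.0, 116.0], [621.0, -389.0, 113.0]]), (np.float64(0.0), [[430.0, -337.0, 441.0], [619.0, -403.0, 116.0], [620.0, -389.0, 113.0]])]
p2 -90 [(np.float64(0.0), [[540.0, -2.0, 473.0], [602.0, 117.0, 116.0], [602.0, 103.0, 113.0]]), (np.float64(0.0), [[534.0, 49.0, 486.0], [603.0, 117
[... 3128 characters left out ...]
.0, 481.0], [422.0, -19.0, 122.0], [421.0, -33.0, 119.0]])]
t3 -45 [(np.float64(2.28), None), (np.float64(2.27), None)]
t3 0 [(np.float64(0.0), [[-112.0, -544.0, 366.0], [100.0, -341.0, 122.0], [114.0, -340.0, 119.0]]), (np.float64(0.0), [[-263.0, -454.0, 152.0], [100.0, -340.0, 122.0], [114.0, -340.0, 119.0]])]
t3 45 [(np.float64(0.0), [[127.0, -518.0, 495.0], [194.0, -567.0, 122.0], [204.0, -558.0, 119.0]]), (np.float64(0.0), [[-105.0, -546.0, 359.0], [194.0, -566.0, 122.0], [203.0, -557.0, 119.0]])]
t3 90 [(np.float64(0.0), [[282.0, -472.0, 423.0], [421.0, -661.0, 122.0], [422.0, -647.0, 119.0]]), (np.float64(0.0), [[123.0, -542.0, 330.0], [420.0, -661.0, 122.0], [420.0, -647.0, 119.0]])]
```

```bash
python3 - <<'E'
from h import *
s=cam("scene");d=cam("top")
for q in [(80,133),(140,128),(108,148),(108,122),(150,135),(170,150)]: print(q,onz(s,*q,0)[:2], proj(d,onz(s,*q,0)))
save(d,"t8.png",(480,160,640,400),3); save(s,"s8.png",(0,0,320,220),2.5)
E
```

```text
(80, 133) [  337.01878391 -1084.74354242] [704.50896915 311.79730852]
(140, 128) [ 207.17401707 -914.12266466] [651.98567135 359.04571214]
(108, 148) [ 379.89876685 -902.32285406] [636.95309165 294.30293893]
(108, 122) [  220.40143232 -1062.79305152] [705.47590782 355.57801917]
(150, 135) [ 236.39450347 -839.57754501] [622.98703386 346.93721975]
(170, 150) [ 296.38663971 -696.56340795] [568.33493773 322.72635355]
```

View pics/s8.png

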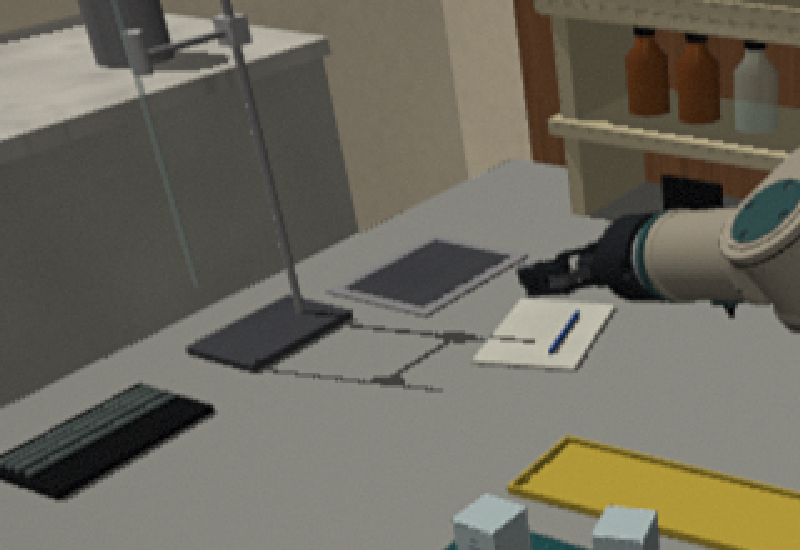

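View pics/t8.png

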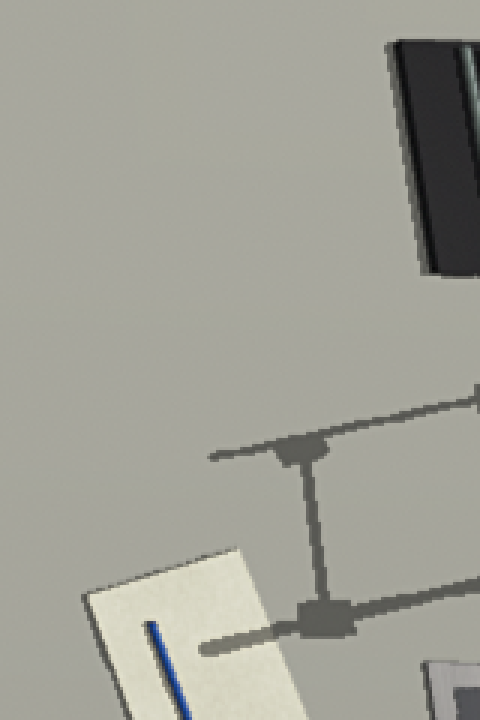

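```bash
python3 - <<'E'
from h import *
Rt=Ro.from_euler("xyz",[-90,0,-92],degrees=True).as_matrix()
go([560,-330,300],Rt)
E
```

```text
shift cm [-3.31  9.1   2.72]
turn deg [ 11.3 -15.7  71.2]
```

```bash
python3 -m inch '[1,-0.4,1,0.3,1.2,-1.7,7.9, 1,-0.8,2,0.6,2.4,-3.4,15.8, 1,-1.2,3,0.9,3.6,-5.1,23.7, 1,-1.6,4,1.2,4.8,-6.8,31.6, 1,-2,5,1.5,6,-8.5,39.5, 1,-2.4,6,1.8,7.2,-10.2,47.4, 1,-2.8,7,2.1,8.4,-11.9,55.3, 1,-3.2,8,2.4,9.8,-13.8,63.2, 1,-3.3,9.1,2.7,11.3,-15.7,71.2, 1,-3.3,9.1,2.7,11.3,-15.7,71.2, 1,-3.3,9.1,2.7,11.3,-15.7,71.2]'
python3 - <<'E'
from h import *
st(); d=cam("wrist"); save(d,"w9.png")
t=cam("top"); H=hsv(t); roi=np.zeros(H.shape[:2],bool); roi[189:222,328:460]=1
w=(H[...,1]<40)&(H[...,2]>150)&roi
for c in big(w,4):
    P=np.array([onz(t,*q[0],74)[:2] for q in c],np.float32); print("pot",cv2.minAreaRect(P))
E
```

```text
clock: 20.3
eef_pos: [556.3, -336.7, 304.9]
tool_rot: [-1.565, -0.007, -1.617]
force: [0.5, 1.1, 0.8]
width: 85.1
t 20.3 q [ 0.379  0.568  0.206  1.431 -0.118  1.147  0.556] pos [ 556.3 -336.7  304.9] rot [-1.565 -0.007 -1.617] F [0.5 1.1 0.8] w 85.1
pot ((618.0615844726562, -329.58740234375), (53.807044982910156, 55.82621765136719), 87.58177947998047)
pot ((620.24462890625, -81.14171600341797), (55.53997039794922, 55.359535217285156), 76.97130584716797)
pot ((579.2266235351562, -196.02853393554688), (44.433738708496094, 42.5594367980957), 8.507858276367188)
pot ((611.3641357421875, -376.9288024902344), (8.509390830993652, 93.00747680664062), 86.58917999267578)
```

View pics/w9.png

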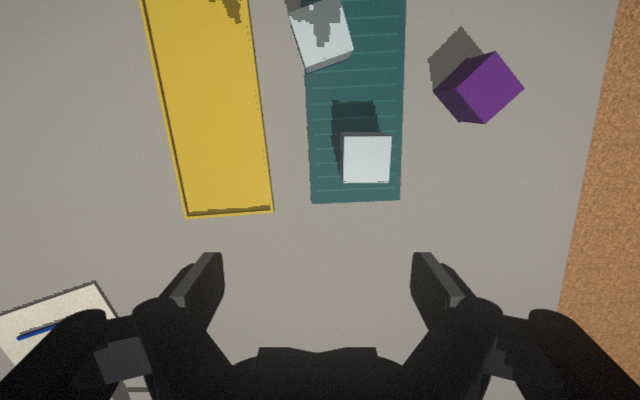

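```bash
python3 - <<'E'
from h import *
d=cam("wrist"); H=hsv(d); m=(H[...,1]<35)&(H[...,2]>170); m[:120]=0;m[200:]=0;m[:,:330]=0;m[:,400:]=0
c=big(m)[0]; P=np.array([onz(d,*q[0],74)[:2] for q in c],np.float32); print(cv2.minAreaRect(P))
m=(H[...,1]<35)&(H[...,2]>100); m[90:]=0;m[:,:280]=0;m[:,360:]=0
c=big(m)[0]; P=np.array([onz(d,*q[0],74)[:2] for q in c],np.float32); print("mid",cv2.minAreaRect(P))
t=cam("top"); save(t,"t9.png",(320,170,480,310),5)
E
```

```text
((617.1597290039062, -328.776611328125), (54.078922271728516, 54.93077850341797), 87.73995208740234)
mid ((563.8154907226562, -198.3395538330078), (87.01361083984375, 78.47654724121094), 86.89522552490234)
```

View pics/t9.png

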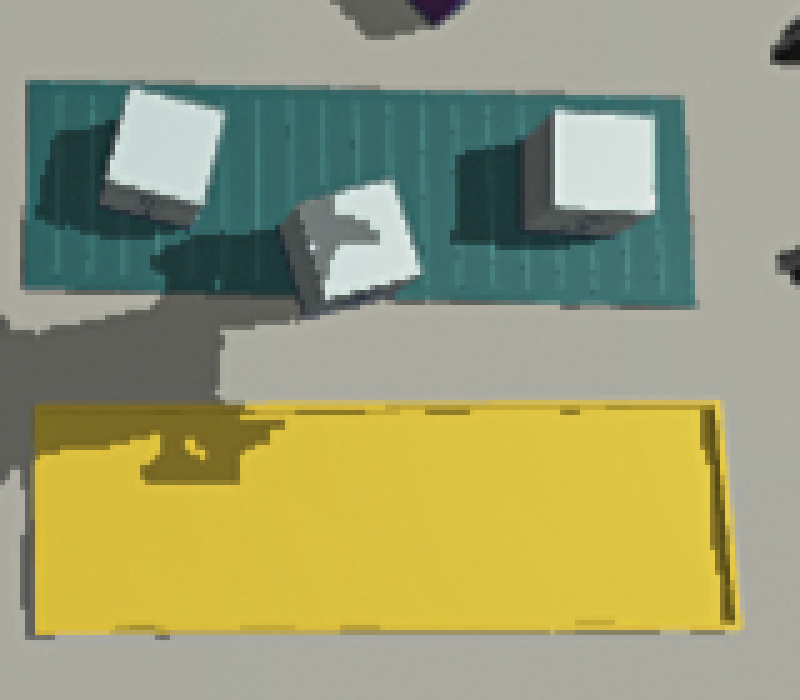

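```bash
python3 - <<'E'
from h import *
Rt=Ro.from_euler("xyz",[-90,0,-92.3],degrees=True).as_matrix()
go([617.5,-329.2,130],Rt);go([617.5,-329.2,31],Rt)
E
```

```text
shift cm [-0.3  17.19  5.76]
turn deg [-0.1  0.3  0.2]
shift cm [-0.33 27.09  5.74]
turn deg [-0.1  0.3  0.2]
```

```bash
python3 -m inch '[1,0,4,1.5,0,0,0, 1,-0.2,8,3,0,0,0, 1,-0.3,12,4.5,0,0,0, 1,-0.3,15,5.7,0,0,0, 1,-0.3,17,5.7,0,0,0, 1,-0.3,17,5.7,0,0,0, 1,-0.3,17,5.7,0,0,0]'
python3 - <<'E'
from h import *
Rt=Ro.from_euler("xyz",[-90,0,-92.3],degrees=True).as_matrix()
st();go([617.5,-329.2,31],Rt)
E
```

```text
clock: 21.2
eef_pos: [616.2, -329.5, 130.4]
tool_rot: [-1.572, -0.003, -1.605]
force: [0.8, -0.0, 0.1]
width: 85.2
t 21.2 q [ 0.357  0.813  0.171  1.458 -0.156  0.884  0.54 ] pos [ 616.2 -329.5  130.4] rot [-1.572 -0.003 -1.605] F [ 0.8 -0.   0.1] w 85.2
shift cm [-0.07  9.94  0.14]
turn deg [0.1 0.3 0.2]
```

```bash
python3 -m inch '[1,0,3,0.1,0,0,0, 1,0,6,0.1,0,0,0, 1,0,8.5,0.1,0,0,0, 1,0,9.9,0.1,0,0,0, 1,0,9.9,0.1,0,0,0, 0,0,9.9,0.1,0,0,0, 0,0,9.9,0.1,0,0,0, 0,0,9.9,0.1,0,0,0, 0,0,9.9,0.1,0,0,0, 0,0,9.9,0.1,0,0,0]'
python3 -m inch '[0,0,-3,0,0,0,0, 0,0,-7,0,0,0,0, 0,0,-11,0,0,0,0, 0,0,-12,0,0,0,0, 0,0,-12,0,0,0,0]'
python3 - <<'E'
from h import *
Rt=Ro.from_euler("xyz",[-90,0,-90],degrees=True).as_matrix()
st();go([421,-62,151],Rt)
E
```

```text
clock: 22.2
eef_pos: [617.8, -331.8, 33.0]
tool_rot: [-1.569, -0.004, -1.608]
force: [0.4, 0.2, 6.5]
width: 55.3
clock: 22.7
eef_pos: [617.8, -331.3, 153.5]
tool_rot: [-1.568, -0.005, -1.608]
force: [-0.6, 0.5, -0.9]
width: 55.2
t 22.7 q [ 0.356  0.788  0.177  1.438 -0.153  0.924  0.536] pos [ 617.8 -331.3  153.5] rot [-1.568 -0.005 -1.608] F [-0.6  0.5 -0.9] w 55.2
shift cm [-26.19   0.07 -20.66]
turn deg [-0.1 -2.1  0.3]
```

```bash
python3 -m inch '[0,-3,0,-2.4,0,-2,0, 0,-6.5,0,-5,0,-2,0, 0,-10,0,-7.8,0,-2,0, 0,-13.5,0,-10.6,0,-2,0, 0,-17,0,-13.4,0,-2,0, 0,-20.5,0,-16.2,0,-2,0, 0,-23.5,0,-18.6,0,-2,0, 0,-25.5,0,-20,0,-2,0, 0,-26.2,0,-20.7,0,-2,0, 0,-26.2,0,-20.7,0,-2,0, 0,-26.2,0,-20.7,0,-2,0]'
python3 - <<'E'
from h import *
Rt=Ro.from_euler("xyz",[-90,0,-90],degrees=True).as_matrix()
st();go([421,-62,33],Rt)
E
```

```text
clock: 23.8
eef_pos: [420.1, -62.2, 150.1]
tool_rot: [-1.572, -0.003, -1.574]
force: [0.1, -0.2, -0.8]
width: 55.4
t 23.8 q [-0.055  0.463  0.184  2.205 -0.168  0.487  0.256] pos [420.1 -62.2 150.1] rot [-1.572 -0.003 -1.574] F [ 0.1 -0.2 -0.8] w 55.4
shift cm [-0.06 11.71  0.1 ]
turn deg [ 0.1 -0.2  0.2]
```

```bash
python3 -m inch '[0,0,3,0,0,0,0, 0,0,6.5,0,0,0,0, 0,0,9.5,0,0,0,0, 0,0,11,0,0,0,0, 0,0,11.5,0,0,0,0, 0,0,11.7,0,0,0,0, 0,0,11.7,0,0,0,0, 1,0,11.7,0,0,0,0, 1,0,11.7,0,0,0,0, 1,0,11.7,0,0,0,0, 1,0,11.7,0,0,0,0, 1,0,11.7,0,0,0,0]'
python3 -m inch '[1,0,-3,0,0,0,0, 1,0,-7,0,0,0,0, 1,0,-12,0,0,0,0, 1,0,-17,0,0,0,0, 1,0,-22,0,0,0,0, 1,0,-24,0,0,0,0, 1,0,-24,0,0,0,0]'
python3 - <<'E'
from h import *
from ik import ik,toolR
s=st();
# approach pose and grasp pose
for tilt in (75,80):
    R=toolR(90,tilt,180)
    for g in [(421,-62-130,120),(421,-62-90,42),(421,-62,42)]:
        e,q=ik(g,R,q0=s["qpos"],n=3); print(tilt,g,round(e,2),np.round(q,2))
R=toolR(90,75,180); go(np.array([421,-62-110,150])+19*R[:,1],R)
E
```

```text
clock: 25.0
eef_pos: [419.1, -61.6, 33.4]
tool_rot: [-1.573, -0.003, -1.573]
force: [-0.4, 0.8, -0.5]
width: 85.6
clock: 25.7
eef_pos: [421.3, -60.9, 275.9]
tool_rot: [-1.566, -0.002, -1.572]
force: [0.3, 0.2, -0.2]
width: 85.5
t 25.7 q [-0.612  0.354  0.925  2.062 -0.364  0.889  0.516] pos [421.3 -60.9 275.9] rot [-1.566 -0.002 -1.572] F [ 0.3  0.2 -0.2] w 85.5
75 (421, -192, 120) 0.0 [ 0.82  1.16  0.03  1.58 -0.72  1.63  1.33]
75 (421, -152, 42) 0.0 [ 0.93  1.29 -0.23  1.6  -0.6   1.38  1.23]
75 (421, -62, 42) 0.0 [ 0.95  1.3  -0.41  1.78 -0.58  1.13  1.18]
80 (421, -192, 120) 0.0 [ 0.87  1.21 -0.05  1.54 -0.69  1.66  1.29]
80 (421, -152, 42) 0.0 [ 0.99  1.35 -0.31  1.56 -0.55  1.43  1.18]
80 (421, -62, 42) 0.0 [ 1.02  1.38 -0.5   1.74 -0.51  1.17  1.12]
shift cm [ 9.25 13.1  -0.08]
turn deg [-0.2  0.1 75.1]
```

```bash
python3 -m inch '[1,2,0,0,0,0,8, 1,4,0,0,0,0,16, 1,6,0,0,0,0,24, 1,8,2,0,0,0,32, 1,9,4,0,0,0,40, 1,9.2,7,0,0,0,48, 1,9.2,10,0,0,0,56, 1,9.2,13,0,0,0,64, 1,9.2,13.1,0,0,0,72, 1,9.2,13.1,0,0,0,75, 1,9.2,13.1,0,0,0,75, 1,9.2,13.1,0,0,0,75]'
python3 - <<'E'
from h import *
from ik import ik,toolR,fk
s=st(); print(np.round(fk(s["qpos"])[0][[3,5,6]]))
R=toolR(90,77,180); go(np.array([421,-62-100,42])+19*R[:,1],R); go(np.array([421,-62,42])+19*R[:,1],R)
d=cam("wrist"); save(d,"w10.png")
t=cam("top"); save(t,"t10.png",(250,160,500,330),3)
E
```

```text
clock: 26.9
eef_pos: [418.8, -152.9, 141.9]
tool_rot: [-1.582, 1.307, -1.585]
force: [0.2, 0.3, 1.1]
width: 85.3
t 26.9 q [ 0.62   1.144  0.348  1.655 -0.862  1.782  1.51 ] pos [ 418.8 -152.9  141.9] rot [-1.582  1.307 -1.585] F [0.2 0.3 1.1] w 85.3
[[ 400. -310.  569.]
 [ 418. -489.  233.]
 [ 418. -475.  229.]]
shift cm [9.81 3.63 0.25]
turn deg [-0.1 -0.2  2.1]
shift cm [ 7.2  13.28  0.22]
turn deg [-0.1 -0.2  2.1]
```

View pics/w10.png

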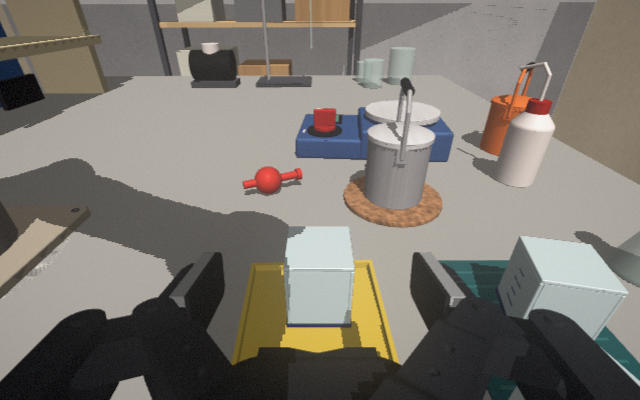

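View pics/t10.png

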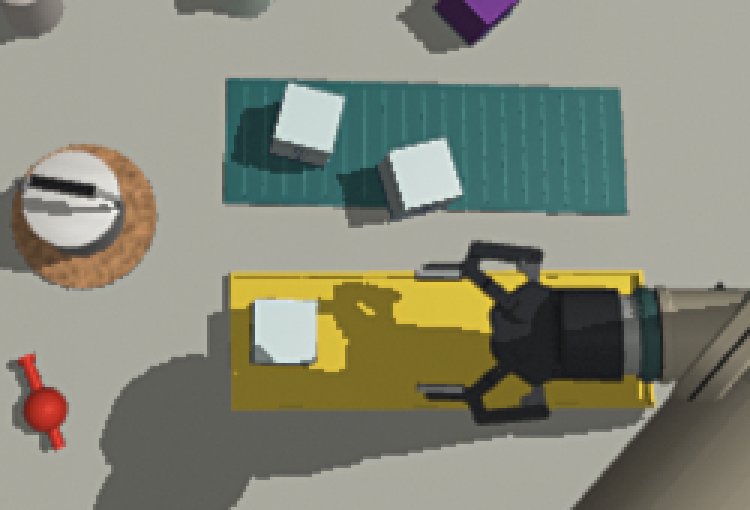

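```bash
python3 -m inch '[1,3,1,0.1,0,0,1, 1,6,2.2,0.2,0,0,2, 1,8.5,3.1,0.2,0,0,2, 1,9.8,3.6,0.2,0,0,2, 1,9.8,3.6,0.2,0,0,2, 1,9.8,3.6,0.2,0,0,2]'
python3 - <<'E'
from h import *
from ik import ik,toolR,fk
s=st(); print(np.round(fk(s["qpos"])[0][[3,5,6]]))
R=toolR(90,77,180); go(np.array([421,-62,42])+19*R[:,1],R)
E
```

```text
clock: 27.6
eef_pos: [421.4, -144.2, 39.9]
tool_rot: [-1.574, 1.34, -1.576]
force: [0.1, -0.1, 0.2]
width: 85.6
t 27.6 q [ 0.632  1.33   0.306  1.577 -0.901  1.724  1.569] pos [ 421.4 -144.2   39.9] rot [-1.574  1.34  -1.576] F [ 0.1 -0.1  0.2] w 85.6
[[ 423. -335.  471.]
 [ 421. -483.  120.]
 [ 421. -469.  116.]]
shift cm [-2.09  9.86 -0.05]
turn deg [-0.1 -0.1  0.2]
```

```bash
python3 -m inch '[1,-0.6,3,0,0,0,0, 1,-1.3,6,0,0,0,0, 1,-1.8,8.5,0,0,0,0, 1,-2.1,9.8,0,0,0,0, 1,-2.1,9.8,0,0,0,0, 0,-2.1,9.8,0,0,0,0, 0,-2.1,9.8,0,0,0,0, 0,-2.1,9.8,0,0,0,0, 0,-2.1,9.8,0,0,0,0, 0,-2.1,9.8,0,0,0,0]'
python3 - <<'E'
from h import *
from ik import ik,toolR,fk
s=st(); q=s["qpos"]
R=toolR(90,77,180);p=s["eef_pos"]+[0,-40,120]; go(p,R)
g=p-19*R[:,1]
for r in (180,0):
    for k in range(3):
        e,qq=ik(g,toolR(90,77,r),q0=q if k==0 else None,n=4); print(r,round(e,2),np.round(qq,2))
d=cam("wrist"); save(d,"w11.png")
E
```

```text
clock: 28.6
eef_pos: [421.1, -44.4, 36.6]
tool_rot: [-1.579, 1.341, -1.581]
force: [-0.5, -0.5, 0.2]
width: 55.1
t 28.6 q [ 0.529  1.306  0.251  1.778 -0.994  1.579  1.648] pos [421.1 -44.4  36.6] rot [-1.579  1.341 -1.581] F [-0.5 -0.5  0.2] w 55.1
shift cm [-1.077e+01 -6.630e+00 -1.000e-02]
turn deg [-0.1 -0.1  0.2]
180 0.0 [ 0.86  1.08 -0.19  1.78 -0.71  1.44  1.25]
180 0.0 [ 1.32  1.37 -1.05  1.76 -0.1   1.15  0.5 ]
180 0.0 [ 0.98  1.11 -0.38  1.78 -0.62  1.35  1.12]
0 0.0 [ 0.57  1.1   0.28  1.79 -0.9   1.71 -1.62]
0 0.0 [ 0.64  1.09  0.17  1.79 -0.86  1.63 -1.68]
0 0.0 [ 0.95  1.1  -0.34  1.77 -0.64  1.37 -2.  ]
```

View pics/w11.png

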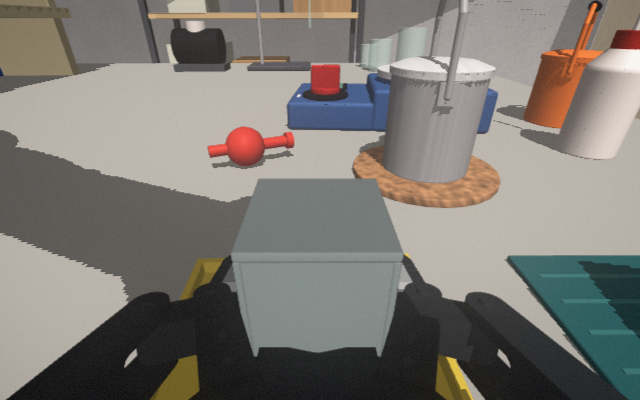

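```bash
python3 -m inch '[0,-2,-0.6,0,0,0,0, 0,-4.5,-2,0,0,0,0, 0,-7.5,-4,0,0,0,0, 0,-10,-6,0,0,0,0, 0,-10.8,-6.6,0,0,0,0, 0,-10.8,-6.6,0,0,0,0]'
python3 -m inch '[0,0,0,0,0,7.5,0, 0,0,0,0,0,15,0, 0,0,0,0,0,22.5,0, 0,0,0,0,0,30,0, 0,0,0,0,0,37.5,0, 0,0,0,0,0,45,0, 0,0,0,0,0,52.5,0, 0,0,0,0,0,60,0, 0,0,0,0,0,67.5,0, 0,0,0,0,0,75,0, 0,0,0,0,0,82.5,0, 0,0,0,0,0,90,0]'
python3 -c "from h import *;st()"
python3 -m inch '[0,0,0,0,0,7.5,0, 0,0,0,0,0,15,0, 0,0,0,0,0,22.5,0, 0,0,0,0,0,30,0, 0,0,0,0,0,37.5,0, 0,0,0,0,0,45,0, 0,0,0,0,0,52.5,0, 0,0,0,0,0,60,0, 0,0,0,0,0,67.5,0, 0,0,0,0,0,75,0, 0,0,0,0,0,82.5,0, 0,0,0,0,0,90,0]'
python3 -m inch '[0,0,0,0,0,0,0]'
python3 - <<'E'
from h import *
from ik import ik,toolR,fk
s=st(); print(np.round(fk(s["qpos"])[0][[3,5,6]]))
for t in (77,80):
  R=toolR(90,t,0);print(R); go(np.array([421,-62,80])+19*R[:,1],R)
d=cam("wrist"); save(d,"w12.png")
d=cam("scene"); save(d,"s12.png",(130,100,450,350),2.3)
E
```

```text
clock: 29.25
eef_pos: [421.5, -84.2, 157.3]
tool_rot: [-1.572, 1.339, -1.575]
force: [0.6, 0.2, -1.5]
width: 55.8
clock: 30.45
eef_pos: [420.8, -82.4, 155.2]
tool_rot: [-2.913, -0.01, 3.139]
force: [-0.5, -0.4, -0.4]
width: 55.4
t 30.45 q [ 0.37   1.201  0.624  1.801 -0.999  1.936  0.138] pos [420.8 -82.4 155.2] rot [-2.913 -0.01   3.139] F [-0.5 -0.4 -0.4] w 55.4
clock: 31.65
eef_pos: [420.8, -82.5, 155.3]
tool_rot: [-1.529, -1.342, 1.528]
force: [0.1, 0.3, -0.9]
width: 55.5
clock: 31.75
eef_pos: [420.9, -82.6, 155.5]
tool_rot: [-1.551, -1.343, 1.551]
force: [0.1, 0.3, -1.7]
width: 55.5
t 31.75 q [ 0.349  1.216  0.664  1.801 -1.008  1.967 -1.404] pos [420.9 -82.6 155.5] rot [-1.551 -1.343  1.551] F [ 0.1  0.3 -1.7] w 55.5
[[ 482. -195.  534.]
 [ 421. -422.  233.]
 [ 421. -408.  230.]]
[[ 1.37742794e-17  5.96629591e-17 -1.00000000e+00]
 [ 2.24951054e-01  9.74370065e-01  6.12323400e-17]
 [ 9.74370065e-01 -2.24951054e-01  0.00000000e+00]]
shift cm [-6.88  5.61 -0.04]
turn deg [ 0.  -0.3 -0.1]
[[ 1.06328842e-17  6.03020831e-17 -1.00000000e+00]
 [ 1.73648178e-01  9.84807753e-01  6.12323400e-17]
 [ 9.84807753e-01 -1.73648178e-01  0.00000000e+00]]
shift cm [-6.78  5.61 -0.04]
turn deg [ 0.  -0.3 -3.1]
```

View pics/s12.png

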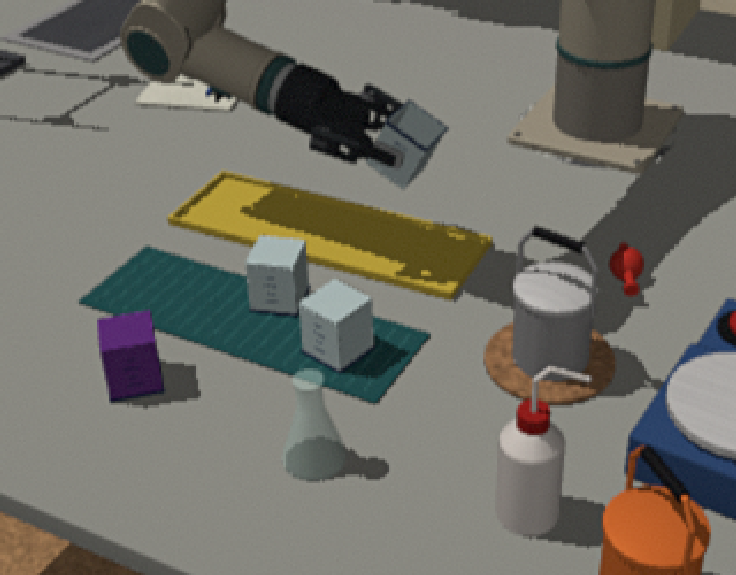

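```bash
python3 -m inch '[0,-1.5,1.2,0,0,0,-0.8, 0,-3.5,2.8,0,0,0,-1.6, 0,-5.2,4.4,0,0,0,-2.4, 0,-6.5,5.3,0,0,0,-3, 0,-6.8,5.6,0,0,0,-3, 0,-6.8,5.6,0,0,0,-3]'
python3 - <<'E'
from h import *
from ik import ik,toolR,fk
s=st(); print(np.round(fk(s["qpos"])[0][[3,5,6]]))
for t in (82,):
  R=toolR(90,t,0); go(np.array([421,-62,49])+19*R[:,1],R)
E
```

```text
clock: 32.45
eef_pos: [420.9, -44.2, 77.7]
tool_rot: [-1.562, -1.395, 1.56]
force: [-0.3, -0.6, -0.3]
width: 55.7
t 32.45 q [ 0.359  1.344  0.538  1.799 -1.075  1.873 -1.356] pos [420.9 -44.2  77.7] rot [-1.562 -1.395  1.56 ] F [-0.3 -0.6 -0.3] w 55.7
[[ 500. -208.  465.]
 [ 420. -387.  138.]
 [ 420. -373.  135.]]
shift cm [-3.07  0.65 -0.02]
turn deg [ 0.1 -0.1 -2.1]
```

```bash
python3 -m inch '[0,-1,0.18,0,0,0,0, 0,-2,0.35,0,0,0,0, 0,-2.8,0.49,0,0,0,0, 0,-3.2,0.56,0,0,0,0, 0,-3.3,0.58,0,0,0,0, 0,-3.3,0.58,0,0,0,0]'
python3 -m inch '[0,-0.15,0.03,0,0,0,0, 0,-0.3,0.05,0,0,0,0, 0,-0.3,0.05,0,0,0,0]'
python3 -c "from h import *;st()"
```

```text
clock: 33.05
eef_pos: [421.1, -44.7, 44.5]
tool_rot: [-1.56, -1.394, 1.558]
force: [-0.5, 0.2, -0.5]
width: 55.4
clock: 33.35
eef_pos: [421.2, -44.7, 43.4]
tool_rot: [-1.561, -1.397, 1.559]
force: [-1.0, -3.1, 6.4]
width: 55.5
t 33.35 q [ 0.394  1.389  0.477  1.76  -1.081  1.819 -1.367] pos [421.2 -44.7  43.4] rot [-1.561 -1.397  1.559] F [-1.  -3.1  6.4] w 55.5
```

```bash
python3 -m inch '[0,-0.2,0.03,0,0,0,0, 0,-0.4,0.07,0,0,0,0, 0,-0.4,0.07,0,0,0,0]'; python3 -c "from h import *;d=cam('wrist');save(d,'w13.png')"
```

```text
clock: 33.65
eef_pos: [421.2, -45.0, 43.2]
tool_rot: [-1.563, -1.405, 1.56]
force: [-1.7, -8.6, 19.3]
width: 55.5
```

View pics/w13.png

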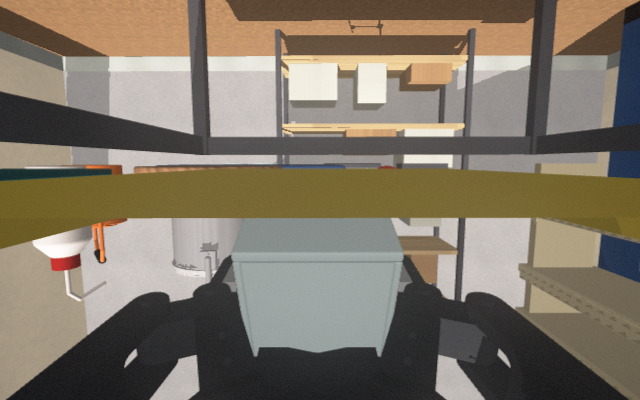

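```bash
python3 -m inch '[0,0.2,-0.03,0,0,0,0, 0,0.4,-0.06,0,0,0,0, 0.85,0.4,-0.06,0,0,0,0, 0.85,0.4,-0.06,0,0,0,0, 1,0.4,-0.06,0,0,0,0, 1,0.4,-0.06,0,0,0,0, 1,0.4,-0.06,0,0,0,0, 1,0.4,-0.06,0,0,0,0, 1,0.4,-0.06,0,0,0,0]'
python3 -c "
from h import *
st();d=cam('scene');save(d,'s14.png',(180,120,400,300),3.5)"
```

```text
clock: 34.6
eef_pos: [421.1, -44.5, 41.4]
tool_rot: [-1.559, -1.394, 1.557]
force: [0.4, 0.6, 0.3]
width: 85.2
t 34.6 q [ 0.396  1.388  0.471  1.76  -1.081  1.811 -1.37 ] pos [421.1 -44.5  41.4] rot [-1.559 -1.394  1.557] F [0.4 0.6 0.3] w 85.2
```

View pics/s14.png

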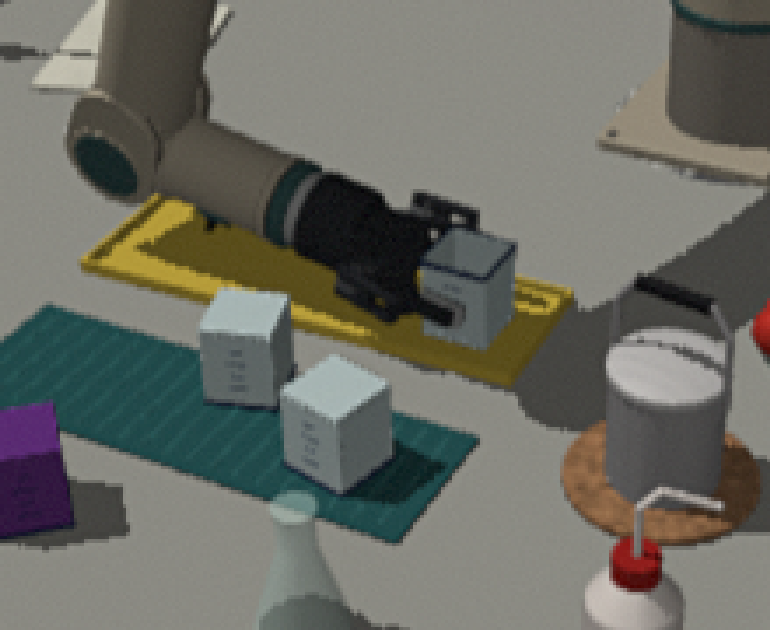

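```bash
python3 -m inch '[1,-0.3,-2,0,0,0,0, 1,-0.8,-5,0,0,0,0, 1,-1.5,-9,0,0,0,0, 1,-2.1,-12,0,0,0,0, 1,2,-13,0,0,0,0, 1,6,-14,0,0,0,0, 1,10,-15,0,0,0,0, 1,14,-15,0,0,0,0, 1,15,-15,0,0,0,0, 1,15,-15,0,0,0,0]'
python3 -m inch '[1,0,0,0,0,-8,0, 1,0,0,0,0,-16,0, 1,0,0,0,0,-24,0, 1,0,0,0,0,-32,0, 1,0,0,0,0,-40,0, 1,0,0,0,0,-48,0, 1,0,0,0,0,-56,0, 1,0,0,0,0,-64,0, 1,0,0,0,0,-72,0, 1,0,0,0,0,-80,0, 1,0,0,0,0,-88,0, 1,0,0,0,0,-90,0]'
python3 -m inch '[1,0,0,0,0,-8,0, 1,0,0,0,0,-16,0, 1,0,0,0,0,-24,0, 1,0,0,0,0,-32,0, 1,0,0,0,0,-40,0, 1,0,0,0,0,-48,0, 1,0,0,0,0,-56,0, 1,0,0,0,0,-64,0, 1,0,0,0,0,-72,0, 1,0,0,0,0,-80,0, 1,0,0,0,0,-88,0, 1,0,0,0,0,-90,0]'
python3 - <<'E'
from h import *
s=st()
t=cam("top"); save(t,"t15.png",(250,160,500,330),3)
H=hsv(t); roi=np.zeros(H.shape[:2],bool); roi[189:235,328:460]=1
w=(H[...,1]<40)&(H[...,2]>150)&roi
for c in big(w,3):
    P=np.array([onz(t,*q[0],74)[:2] for q in c],np.float32); print("pot",cv2.minAreaRect(P))
Rt=Ro.from_euler("xyz",[-90,0,-75],degrees=True).as_matrix()
go([560,-250,230],Rt)
E
```

```text
clock: 35.65
eef_pos: [421.4, -165.9, 216.9]
tool_rot: [-1.575, -1.392, 1.573]
force: [-0.2, 0.4, -0.5]
width: 85.4
clock: 36.85
eef_pos: [420.9, -165.7, 214.0]
tool_rot: [-2.966, -0.002, 3.139]
force: [-0.4, 0.3, -0.1]
width: 85.0
clock: 38.05
eef_pos: [421.0, -165.7, 214.5]
tool_rot: [-1.586, 1.396, -1.588]
force: [0.3, -0.5, 0.3]
width: 85.5
t 38.05 q [ 1.126  1.106 -0.508  1.604 -0.512  1.547  0.931] pos [ 421.  -165.7  214.5] rot [-1.586  1.396 -1.588] F [ 0.3 -0.5  0.3] w 85.5
pot ((570.208740234375, -189.86460876464844), (55.42219161987305, 55.25833511352539), 15.645249366760254)
pot ((620.5587158203125, -81.24452209472656), (55.46446990966797, 54.754539489746094), 77.15272521972656)
pot ((530.5827026367188, -266.998779296875), (11.196000099182129, 219.20408630371094), 1.6022480726242065)
shift cm [-0.1  -8.54 13.92]
turn deg [-10.4 -12.7 -79.5]
```

View pics/t15.png

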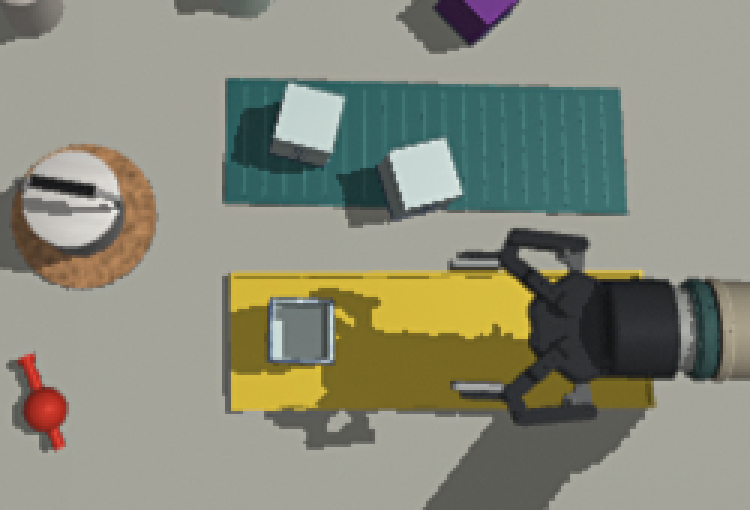

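```bash
python3 - <<'E'
from h import *
Rt=Ro.from_euler("xyz",[-90,0,-74.4],degrees=True).as_matrix()
go([570,-190,150],Rt)
E
```

```text
shift cm [ 6.73 -1.23 14.93]
turn deg [-10.8 -13.2 -79.4]
```

```bash
python3 -m inch '[1,0,0,1.5,-1,-1.3,-8, 1,0,0,3,-2.1,-2.6,-16, 1,0,0,4.5,-3.2,-3.9,-24, 1,0,0,6,-4.3,-5.2,-32, 1,1,0,7.5,-5.4,-6.6,-40, 1,2,0,9,-6.5,-7.9,-48, 1,3,0,11,-7.6,-9.2,-56, 1,4.5,-0.4,13,-8.7,-10.5,-64, 1,6,-1,14.5,-9.8,-11.9,-72, 1,6.7,-1.2,14.9,-10.8,-13.2,-79.4, 1,6.7,-1.2,14.9,-10.8,-13.2,-79.4, 1,6.7,-1.2,14.9,-10.8,-13.2,-79.4]'
python3 -m inch '[1,0,0,0,0,0,0]'
python3 - <<'E'
from h import *
st()
d=cam("wrist"); save(d,"w16.png"); print(proj(d,[570,-190,74]))
Rt=Ro.from_euler("xyz",[-90,0,-74.4],degrees=True).as_matrix()
go([570,-190,31],Rt)
E
```

```text
clock: 39.3
eef_pos: [569.7, -188.3, 151.2]
tool_rot: [-1.571, 0.001, -1.298]
force: [0.3, -1.2, -0.1]
width: 85.3
clock: 39.4
eef_pos: [569.3, -191.7, 151.2]
tool_rot: [-1.571, -0.001, -1.303]
force: [0.2, 0.3, 0.6]
width: 85.2
t 39.4 q [ 0.366  0.655 -0.14   1.736  0.125  0.759  0.431] pos [ 569.3 -191.7  151.2] rot [-1.571e+00 -1.000e-03 -1.303e+00] F [0.2 0.3 0.6] w 85.2
[317.66133033 207.54155857]
shift cm [-0.21 12.03  0.12]
turn deg [-0.  -0.3  0. ]
```

View pics/w16.png

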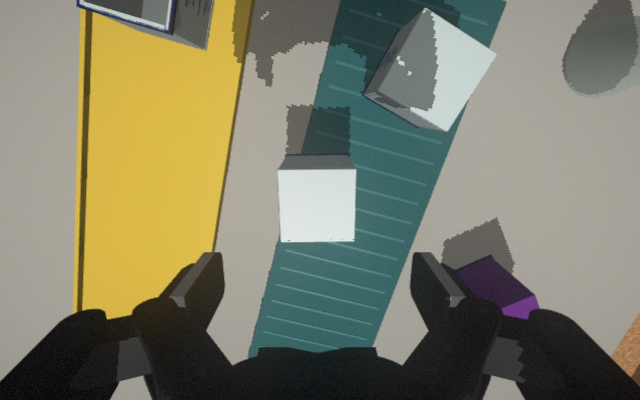

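```bash
python3 -m inch '[1,0,4,0,0,0,0, 1,0,8,0,0,0,0, 1,0,11,0,0,0,0, 1,0,12,0,0,0,0, 1,0,12,0,0,0,0, 0,0,12,0,0,0,0, 0,0,12,0,0,0,0, 0,0,12,0,0,0,0, 0,0,12,0,0,0,0, 0,0,12,0,0,0,0]'
python3 -m inch '[0,0,-3,0,0,0,0, 0,0,-7,0,0,0,0, 0,0,-11,0,0,0,0, 0,0,-12,0,0,0,0, 0,0,-12,0,0,0,0]'
python3 - <<'E'
from h import *
Rt=Ro.from_euler("xyz",[-90,0,-90],degrees=True).as_matrix()
st();go([421,-180,151],Rt)
E
```

```text
clock: 40.45
eef_pos: [571.5, -190.4, 33.3]
tool_rot: [-1.567, -0.003, -1.299]
force: [-0.5, -0.1, 5.9]
width: 55.1
clock: 40.95
eef_pos: [571.5, -190.0, 153.9]
tool_rot: [-1.566, -0.004, -1.298]
force: [0.4, -0.7, -0.2]
width: 55.4
t 40.95 q [ 0.364  0.651 -0.144  1.736  0.128  0.758  0.429] pos [ 571.5 -190.   153.9] rot [-1.566 -0.004 -1.298] F [ 0.4 -0.7 -0.2] w 55.4
shift cm [ -5.01   0.2  -14.22]
turn deg [-0.3 15.6  0.2]
```

```bash
python3 -m inch '[0,-1,0,-2.5,0,4,0, 0,-2,0,-5.5,0,8,0, 0,-3,0,-8.5,0,12,0, 0,-4,0,-11.5,0,15.6,0, 0,-5,0,-13.7,0,15.6,0, 0,-5,0,-14.2,0,15.6,0, 0,-5,0,-14.2,0,15.6,0, 0,-5,0,-14.2,0,15.6,0]'
python3 - <<'E'
from h import *
Rt=Ro.from_euler("xyz",[-90,0,-90],degrees=True).as_matrix()
st();go([421,-180,33.3],Rt)
E
```

```text
clock: 41.75
eef_pos: [421.1, -179.8, 150.8]
tool_rot: [-1.568, -0.001, -1.57]
force: [0.0, -0.6, -0.0]
width: 55.4
t 41.75 q [ 0.395  0.488 -0.074  2.12   0.069  0.533  0.271] pos [ 421.1 -179.8  150.8] rot [-1.568e+00 -1.000e-03 -1.570e+00] F [ 0.  -0.6 -0. ] w 55.4
shift cm [ 0.   11.75 -0.04]
turn deg [-0.1  0.   0.1]
```

```bash
python3 -m inch '[0,0,3,0,0,0,0, 0,0,6.5,0,0,0,0, 0,0,9.5,0,0,0,0, 0,0,11,0,0,0,0, 0,0,11.5,0,0,0,0, 0,0,11.7,0,0,0,0, 0,0,11.7,0,0,0,0, 1,0,11.7,0,0,0,0, 1,0,11.7,0,0,0,0, 1,0,11.7,0,0,0,0, 1,0,11.7,0,0,0,0, 1,0,11.7,0,0,0,0]'
python3 -m inch '[1,0,-3,0,0,0,0, 1,0,-7,0,0,0,0, 1,0,-12,0,0,0,0, 1,0,-17,0,0,0,0, 1,0,-22,0,0,0,0, 1,0,-24,0,0,0,0, 1,0,-24,0,0,0,0]'
python3 - <<'E'
from h import *
from ik import toolR
s=st()
R=toolR(90,77,180); go(np.array([421,-180-110,140])+19*R[:,1],R)
E
```

```text
clock: 42.95
eef_pos: [420.1, -179.8, 34.3]
tool_rot: [-1.569, -0.001, -1.571]
force: [-1.0, -0.3, 0.7]
width: 85.3
clock: 43.65
eef_pos: [421.5, -180.2, 277.4]
tool_rot: [-1.563, -0.004, -1.571]
force: [-0.8, 0.7, -0.3]
width: 85.7
t 43.65 q [ 0.507  0.297 -0.214  1.969  0.083  0.875  0.25 ] pos [ 421.5 -180.2  277.4] rot [-1.563 -0.004 -1.571] F [-0.8  0.7 -0.3] w 85.7
shift cm [ 9.07 14.21 -0.16]
turn deg [-0.4  0.3 77.2]
```

```bash
python3 -m inch '[1,2,0,0,0,0,8, 1,4,0,0,0,0,16, 1,6,0,0,0,0,24, 1,8,2,0,0,0,32, 1,9,4,0,0,0,40, 1,9.1,7,0,0,0,48, 1,9.1,10,0,0,0,56, 1,9.1,13,0,0,0,64, 1,9.1,14,-0.1,0,0,72, 1,9.1,14.2,-0.1,0,0,77, 1,9.1,14.2,-0.1,0,0,77, 1,9.1,14.2,-0.1,0,0,77]'
python3 - <<'E'
from h import *
from ik import toolR
s=st(); 
R=toolR(90,77,180); go(np.array([421,-280,42])+19*R[:,1],R); go(np.array([421,-180,42])+19*R[:,1],R)
d=cam("wrist"); save(d,"w17.png")
E
```

```text
clock: 44.85
eef_pos: [418.7, -269.9, 131.4]
tool_rot: [-1.57, 1.344, -1.57]
force: [-0.1, -0.2, 0.9]
width: 85.6
t 44.85 q [ 1.117  1.251 -0.375  1.315 -0.438  1.704  0.985] pos [ 418.7 -269.9  131.4] rot [-1.57   1.344 -1.57 ] F [-0.1 -0.2  0.9] w 85.6
shift cm [8.94 2.93 0.22]
turn deg [0. 0. 0.]
shift cm [ 6.68 12.67  0.23]
turn deg [0. 0. 0.]
```

View pics/w17.png

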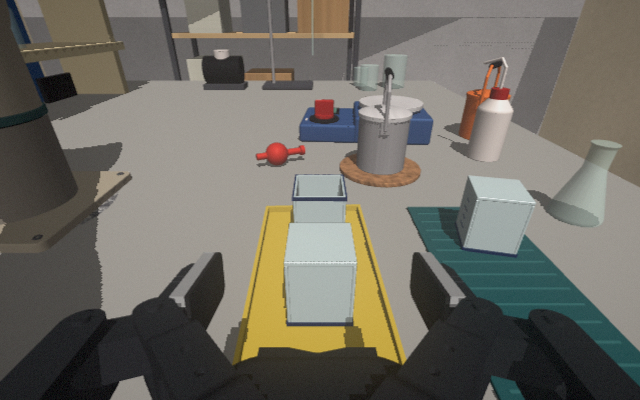

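Aligned again: the second pot is centred at column 320 between the fingers, with the first standing mouth-up behind it. The next step is to lower and move in.

```bash
python3 -m inch '[1,3,1,0.1,0,0,0, 1,6,2,0.2,0,0,0, 1,8,2.7,0.2,0,0,0, 1,8.9,2.9,0.2,0,0,0, 1,8.9,2.9,0.2,0,0,0, 1,8.3,5.5,0.2,0,0,0, 1,7.7,8.3,0.2,0,0,0, 1,7.2,10.7,0.2,0,0,0, 1,6.75,12.3,0.2,0,0,0, 1,6.65,12.6,0.2,0,0,0, 1,6.65,12.6,0.2,0,0,0]'
python3 -m inch '[0,0,0,0,0,0,0, 0,0,0,0,0,0,0, 0,0,0,0,0,0,0, 0,0,0,0,0,0,0, 0,0,0,0,0,0,0]'
python3 -c "from h import *;st()"
python3 -m inch '[0,-2,-0.6,0,0,0,0, 0,-4.5,-2,0,0,0,0, 0,-7.5,-4,0,0,0,0, 0,-10,-6,0,0,0,0, 0,-10.8,-6.6,0,0,0,0, 0,-10.8,-6.6,0,0,0,0]'
python3 -c "from h import *;st()"
```

```text
clock: 46.0
eef_pos: [421.6, -163.7, 40.3]
tool_rot: [-1.558, 1.341, -1.558]
force: [0.2, -0.2, -0.3]
width: 85.1
clock: 46.5
eef_pos: [421.0, -163.3, 38.9]
tool_rot: [-1.565, 1.343, -1.565]
force: [1.1, -1.3, 0.5]
width: 55.7
t 46.5 q [ 1.059  1.342 -0.394  1.517 -0.452  1.408  1.085] pos [ 421.  -163.3   38.9] rot [-1.565  1.343 -1.565] F [ 1.1 -1.3  0.5] w 55.7
clock: 47.1
eef_pos: [421.0, -203.6, 159.4]
tool_rot: [-1.56, 1.34, -1.561]
force: [1.0, 0.5, -0.8]
width: 55.6
t 47.1 q [ 1.097  1.165 -0.412  1.508 -0.479  1.569  0.995] pos [ 421.  -203.6  159.4] rot [-1.56   1.34  -1.561] F [ 1.   0.5 -0.8] w 55.6
```

```bash
python3 -m inch '[0,0,0,0,0,7.5,0, 0,0,0,0,0,15,0, 0,0,0,0,0,22.5,0, 0,0,0,0,0,30,0, 0,0,0,0,0,37.5,0, 0,0,0,0,0,45,0, 0,0,0,0,0,52.5,0, 0,0,0,0,0,60,0, 0,0,0,0,0,67.5,0, 0,0,0,0,0,75,0, 0,0,0,0,0,82.5,0, 0,0,0,0,0,90,0]'
python3 -c "from h import *;st()"
python3 -m inch '[0,0,0,0,0,7.5,0, 0,0,0,0,0,15,0, 0,0,0,0,0,22.5,0, 0,0,0,0,0,30,0, 0,0,0,0,0,37.5,0, 0,0,0,0,0,45,0, 0,0,0,0,0,52.5,0, 0,0,0,0,0,60,0, 0,0,0,0,0,67.5,0, 0,0,0,0,0,75,0, 0,0,0,0,0,82.5,0, 0,0,0,0,0,90,0]'
python3 -m inch '[0,0,0,0,0,0,0]'
python3 - <<'E'
from h import *
from ik import toolR
s=st()
R=toolR(90,82,0); go(np.array([421,-180,80])+19*R[:,1],R)
R=toolR(90,82,0); go(np.array([421,-180,47])+19*R[:,1],R)
E
```

```text
clock: 48.3
eef_pos: [420.2, -201.7, 157.3]
tool_rot: [-2.915, -0.007, 3.141]
force: [-0.0, -0.1, -1.0]
width: 55.5
t 48.3 q [ 0.837  1.135  0.062  1.52  -0.715  1.752 -0.282] pos [ 420.2 -201.7  157.3] rot [-2.915 -0.007  3.141] F [-0.  -0.1 -1. ] w 55.5
clock: 49.5
eef_pos: [420.2, -201.7, 157.1]
tool_rot: [-1.539, -1.344, 1.539]
force: [1.2, 0.3, 0.3]
width: 55.5
clock: 49.6
eef_pos: [420.3, -201.8, 157.3]
tool_rot: [-1.561, -1.344, 1.562]
force: [-0.4, 0.5, -0.1]
width: 55.2
t 49.6 q [ 0.636  1.188  0.432  1.527 -0.862  1.942 -1.633] pos [ 420.3 -201.8  157.3] rot [-1.561 -1.344  1.562] F [-0.4  0.5 -0.1] w 55.2
shift cm [-6.88  5.75 -0.09]
turn deg [-0.1 -0.1 -5. ]
shift cm [-10.09   6.49  -0.1 ]
turn deg [-0.1 -0.1 -5. ]
```

```bash
python3 -m inch '[0,-1.5,1.2,0,0,0,-1, 0,-3.5,2.8,0,0,0,-2.5, 0,-5.2,4.4,0,0,0,-4, 0,-6.5,5.5,0,0,0,-5, 0,-8,6,0,0,0,-5, 0,-9.2,6.3,0,0,0,-5, 0,-9.9,6.4,0,0,0,-5, 0,-10.1,6.5,0,0,0,-5, 0,-10.1,6.5,0,0,0,-5]'
python3 -c "from h import *;st()"
python3 -m inch '[0,-0.15,0.02,0,0,0,0, 0,-0.3,0.04,0,0,0,0, 0,-0.3,0.04,0,0,0,0]'
```

```text
clock: 50.5
eef_pos: [421.0, -162.7, 46.1]
tool_rot: [-1.584, -1.43, 1.584]
force: [0.3, -0.2, -0.4]
width: 55.2
t 50.5 q [ 0.635  1.392  0.359  1.495 -0.917  1.868 -1.555] pos [ 421.  -162.7   46.1] rot [-1.584 -1.43   1.584] F [ 0.3 -0.2 -0.4] w 55.2
clock: 50.8
eef_pos: [421.1, -162.5, 43.2]
tool_rot: [-1.583, -1.43, 1.583]
force: [-0.3, 1.1, 0.0]
width: 55.3
```

```bash
python3 -m inch '[0,-0.15,0.02,0,0,0,0, 0,-0.25,0.03,0,0,0,0, 0,-0.25,0.03,0,0,0,0]'
```

```text
clock: 51.1
eef_pos: [421.1, -162.6, 41.6]
tool_rot: [-1.584, -1.432, 1.584]
force: [-0.2, -2.3, 6.0]
width: 55.6
```

```bash
python3 -m inch '[0,0.1,0,0,0,0,0, 0.85,0.1,0,0,0,0,0, 0.85,0.1,0,0,0,0,0, 1,0.1,0,0,0,0,0, 1,0.1,0,0,0,0,0, 1,0.1,0,0,0,0,0, 1,0.1,0,0,0,0,0]'
python3 -c "
from h import *
st();d=cam('scene');save(d,'s18.png',(180,120,400,300),3.5)"
```

```text
clock: 51.8
eef_pos: [420.9, -162.3, 41.4]
tool_rot: [-1.579, -1.43, 1.579]
force: [-0.3, 0.7, -0.6]
width: 85.1
t 51.8 q [ 0.635  1.4    0.357  1.491 -0.918  1.865 -1.554] pos [ 420.9 -162.3   41.4] rot [-1.579 -1.43   1.579] F [-0.3  0.7 -0.6] w 85.1
```

View pics/s18.png

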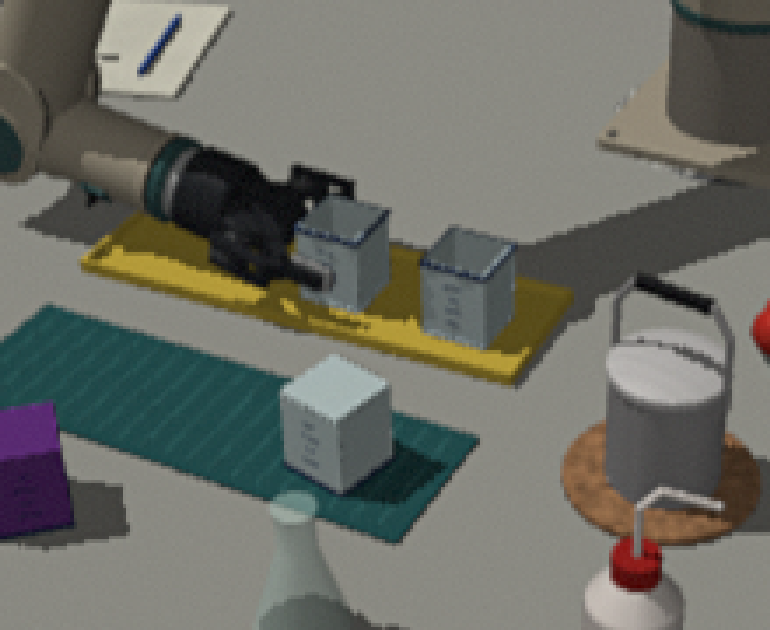

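Both pots now stand mouth-up. I'll withdraw, roll the wrist back, and go for the last one.

```bash
python3 -m inch '[1,-0.2,-2,0,0,0,0, 1,-0.6,-5,0,0,0,0, 1,-1.1,-9,0,0,0,0, 1,-1.5,-12,0,0,0,0, 1,2,-13,0,0,0,0, 1,6,-14,0,0,0,0, 1,10,-15,0,0,0,0, 1,14,-15,0,0,0,0, 1,15,-15,0,0,0,0, 1,15,-15,0,0,0,0]'
python3 -m inch '[1,0,0,0,0,-8,0, 1,0,0,0,0,-16,0, 1,0,0,0,0,-24,0, 1,0,0,0,0,-32,0, 1,0,0,0,0,-40,0, 1,0,0,0,0,-48,0, 1,0,0,0,0,-56,0, 1,0,0,0,0,-64,0, 1,0,0,0,0,-72,0, 1,0,0,0,0,-80,0, 1,0,0,0,0,-88,0, 1,0,0,0,0,-90,0]'
python3 -m inch '[1,0,0,0,0,-8,0, 1,0,0,0,0,-16,0, 1,0,0,0,0,-24,0, 1,0,0,0,0,-32,0, 1,0,0,0,0,-40,0, 1,0,0,0,0,-48,0, 1,0,0,0,0,-56,0, 1,0,0,0,0,-64,0, 1,0,0,0,0,-72,0, 1,0,0,0,0,-80,0, 1,0,0,0,0,-88,0, 1,0,0,0,0,-90,0]'
python3 - <<'E'
from h import *
s=st()
t=cam("top"); H=hsv(t); roi=np.zeros(H.shape[:2],bool); roi[187:215,330:380]=1
w=(H[...,1]<40)&(H[...,2]>150)&roi
for c in big(w,2):
    P=np.array([onz(t,*q[0],74)[:2] for q in c],np.float32); print("pot",cv2.minAreaRect(P))
Rt=Ro.from_euler("xyz",[-90,0,-102.9],degrees=True).as_matrix()
go([620.5,-82,180],Rt)
E
```

```text
clock: 52.85
eef_pos: [420.9, -290.2, 212.6]
tool_rot: [-1.595, -1.428, 1.595]
force: [0.7, -0.1, -1.0]
width: 85.5
clock: 54.05
eef_pos: [420.3, -289.4, 208.9]
tool_rot: [-3.004, 0.001, -3.141]
force: [-0.4, -0.1, -0.6]
width: 85.2
clock: 55.25
eef_pos: [420.5, -289.4, 209.5]
tool_rot: [-1.569, 1.432, -1.568]
force: [-0.1, -0.1, -0.4]
width: 85.5
t 55.25 q [ 1.387  1.41  -1.065  1.248 -0.107  1.743  0.453] pos [ 420.5 -289.4  209.5] rot [-1.569  1.432 -1.568] F [-0.1 -0.1 -0.4] w 85.5
pot ((620.5745849609375, -81.24901580810547), (55.46332550048828, 54.79184341430664), 77.14689636230469)
shift cm [ 0.07 20.95 20.  ]
turn deg [  9.3  10.6 -81.7]
```

```bash
python3 -m inch '[1,0,1,2,0.9,1,-8, 1,0,2,4,1.8,2,-16, 1,0,4,6,2.7,3,-24, 1,0,6,8,3.6,4,-32, 1,0,8,10,4.5,5.1,-40, 1,0,10.5,12,5.4,6.1,-48, 1,0,13,14,6.3,7.1,-56, 1,0,15.5,16,7.2,8.2,-64, 1,0,18,18,8.2,9.3,-72, 1,0,20,19.5,9.3,10.6,-80, 1,0.1,20.9,20,9.3,10.6,-81.7, 1,0.1,20.9,20,9.3,10.6,-81.7]'
python3 -m inch '[1,0,0,0,0,0,0,1,0,0,0,0,0,0]'
python3 - <<'E'
from h import *
st()
d=cam("wrist"); save(d,"w19.png"); print(proj(d,[620.5,-81.5,74]))
Rt=Ro.from_euler("xyz",[-90,0,-102.9],degrees=True).as_matrix()
go([620.5,-81.5,31],Rt)
E
```

```text
clock: 56.5
eef_pos: [621.5, -75.9, 181.6]
tool_rot: [-1.568, -0.001, -1.789]
force: [-0.7, -1.5, 0.5]
width: 85.3
clock: 56.7
eef_pos: [619.9, -86.1, 180.4]
tool_rot: [-1.57, -0.003, -1.802]
force: [-0.4, 0.1, -0.6]
width: 85.6
t 56.7 q [ 0.427  0.705 -0.567  1.631  0.451  0.938 -0.534] pos [619.9 -86.1 180.4] rot [-1.57  -0.003 -1.802] F [-0.4  0.1 -0.6] w 85.6
[316.18218617 192.87501309]
shift cm [-0.52 14.94 -0.07]
turn deg [-0.1 -0.3  0.2]
```

View pics/w19.png

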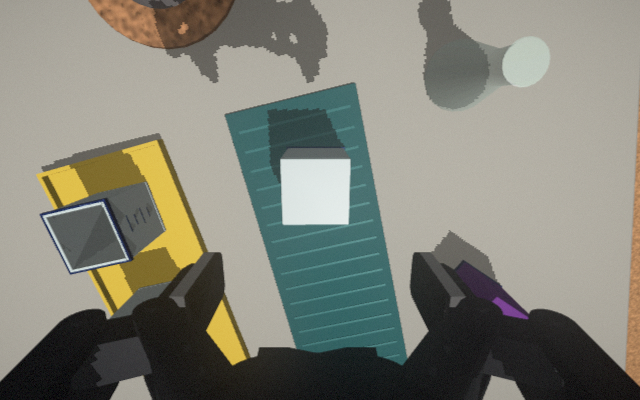

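```bash
python3 -m inch '[1,-0.3,4,0,0,0,0, 1,-0.5,8,0,0,0,0, 1,-0.5,12,0,0,0,0, 1,-0.5,14.3,0,0,0,0, 1,-0.5,14.9,0,0,0,0, 1,-0.5,14.9,0,0,0,0, 0,-0.5,14.9,0,0,0,0, 0,-0.5,14.9,0,0,0,0, 0,-0.5,14.9,0,0,0,0, 0,-0.5,14.9,0,0,0,0, 0,-0.5,14.9,0,0,0,0]'
python3 -m inch '[0,0,-3,0,0,0,0, 0,0,-7,0,0,0,0, 0,0,-11,0,0,0,0, 0,0,-14,0,0,0,0, 0,0,-14,0,0,0,0]'
python3 - <<'E'
from h import *
Rt=Ro.from_euler("xyz",[-90,0,-90],degrees=True).as_matrix()
st();go([421,-295,170],Rt)
E
```

```text
clock: 57.85
eef_pos: [623.5, -78.7, 33.9]
tool_rot: [-1.565, -0.002, -1.797]
force: [-0.5, -0.3, 6.2]
width: 55.4
clock: 58.35
eef_pos: [625.2, -77.7, 177.5]
tool_rot: [-1.559, -0.0, -1.797]
force: [0.1, 0.1, -1.4]
width: 55.3
t 58.35 q [ 0.415  0.709 -0.569  1.633  0.46   0.923 -0.549] pos [625.2 -77.7 177.5] rot [-1.559 -0.    -1.797] F [ 0.1  0.1 -1.4] w 55.3
shift cm [ 25.75   0.57 -15.04]
turn deg [ -0.7 -12.9   0.1]
```

```bash
python3 -m inch '[0,2.5,0,-1.5,0,-2,0, 0,5.5,0,-3.3,0,-4,0, 0,9,0,-5.3,0,-7,0, 0,12.5,0,-7.3,0,-10,0, 0,16,0,-9.4,0,-12.9,0, 0,19.5,0,-11.4,0,-12.9,0, 0,22.5,0,-13.2,0,-12.9,0, 0,25,0,-14.6,0,-12.9,0, 0,25.7,0.5,-15,0,-12.9,0, 0,25.7,0.5,-15,0,-12.9,0, 0,25.7,0.5,-15,0,-12.9,0]'
python3 - <<'E'
from h import *
Rt=Ro.from_euler("xyz",[-90,0,-90],degrees=True).as_matrix()
st();go([421,-295,34],Rt)
E
```

```text
clock: 59.45
eef_pos: [419.2, -293.8, 167.0]
tool_rot: [-1.568, -0.001, -1.57]
force: [0.3, -0.1, -1.3]
width: 55.5
t 59.45 q [ 1.001  0.598 -0.664  1.957  0.527  0.761  0.03 ] pos [ 419.2 -293.8  167. ] rot [-1.568e+00 -1.000e-03 -1.570e+00] F [ 0.3 -0.1 -1.3] w 55.5
shift cm [ 0.1  13.3   0.14]
turn deg [-0.2  0.1  0.1]
```

```bash
python3 -m inch '[0,0.1,3,0.1,0,0,0, 0,0.1,7,0.1,0,0,0, 0,0.1,10.5,0.1,0,0,0, 0,0.1,12.5,0.1,0,0,0, 0,0.1,13,0.1,0,0,0, 0,0.1,13.3,0.1,0,0,0, 0,0.1,13.3,0.1,0,0,0]'
python3 -m inch '[1,0,0,0,0,0,0, 1,0,0,0,0,0,0, 1,0,0,0,0,0,0, 1,0,0,0,0,0,0, 1,0,0,0,0,0,0, 1,0,-3,0,0,0,0, 1,0,-7,0,0,0,0, 1,0,-12,0,0,0,0, 1,0,-17,0,0,0,0, 1,0,-22,0,0,0,0, 1,0,-24,0,0,0,0, 1,0,-24,0,0,0,0]'
python3 - <<'E'
from h import *
from ik import toolR
s=st()
R=toolR(90,77,180); go(np.array([421,-295-110,140])+19*R[:,1],R)
E
```

```text
clock: 60.15
eef_pos: [420.8, -295.9, 34.8]
tool_rot: [-1.567, -0.003, -1.57]
force: [0.4, 1.0, -0.3]
width: 55.3
clock: 61.35
eef_pos: [420.7, -296.6, 277.4]
tool_rot: [-1.563, -0.007, -1.572]
force: [-1.0, 0.1, 0.2]
width: 85.2
t 61.35 q [ 1.093  0.464 -0.777  1.825  0.386  1.     0.158] pos [ 420.7 -296.6  277.4] rot [-1.563 -0.007 -1.572] F [-1.   0.1  0.2] w 85.2
shift cm [ 8.89 14.23 -0.07]
turn deg [-0.4  0.2 77.4]
```

```bash
python3 -m inch '[1,2,0,0,0,0,8, 1,4,0,0,0,0,16, 1,6,0,0,0,0,24, 1,8,2,0,0,0,32, 1,9,4,0,0,0,40, 1,9,7,0,0,0,48, 1,9,10,0,0,0,56, 1,9,13,0,0,0,64, 1,9,14,0,0,0,72, 1,9,14.2,0,0,0,77.3, 1,9,14.2,0,0,0,77.3, 1,9,14.2,0,0,0,77.3]'
python3 - <<'E'
from h import *
from ik import toolR,fk
s=st(); print(np.round(fk(s["qpos"])[0][[3,5,6]]))
R=toolR(90,77,180); go(np.array([421,-395,43])+19*R[:,1],R); go(np.array([421,-296,43])+19*R[:,1],R)
d=cam("wrist"); save(d,"w20.png")
E
```

```text
clock: 62.55
eef_pos: [419.4, -385.2, 131.2]
tool_rot: [-1.565, 1.347, -1.565]
force: [1.4, 0.3, 0.8]
width: 85.2
t 62.55 q [ 1.288  1.466 -0.839  0.9   -0.098  1.951  0.637] pos [ 419.4 -385.2  131.2] rot [-1.565  1.347 -1.565] F [1.4 0.3 0.8] w 85.2
[[ 137. -537.  388.]
 [ 417. -724.  209.]
 [ 417. -710.  206.]]
shift cm [8.83 2.9  0.15]
turn deg [-0.   0.1 -0.2]
shift cm [ 6.63 12.55  0.15]
turn deg [-0.   0.1 -0.2]
```

View pics/w20.png

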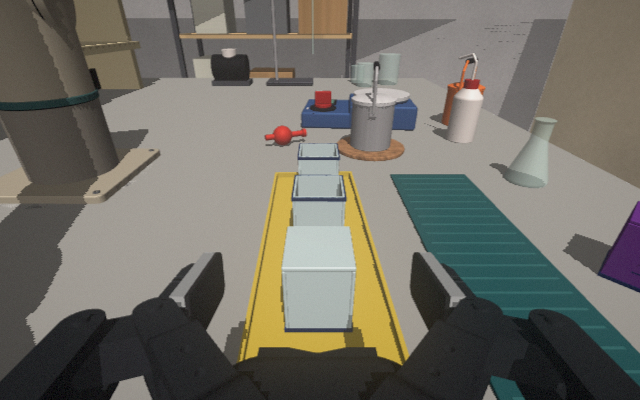

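```bash
python3 -m inch '[1,3,1,0.1,0,0,0, 1,5.5,2,0.1,0,0,0, 1,7,2.5,0.15,0,0,0, 1,6.4,5,0.15,0,0,0, 1,5.8,7.6,0.15,0,0,0, 1,5.2,10,0.15,0,0,0, 1,4.75,12.1,0.15,0,0,0, 1,5.4,12.2,0.15,0,0,0, 1,6.2,12.4,0.15,0,0,0, 1,6.6,12.5,0.15,0,0,0, 1,6.6,12.5,0.15,0,0,0]'
python3 -m inch '[0,0,0,0,0,0,0, 0,0,0,0,0,0,0, 0,0,0,0,0,0,0, 0,0,0,0,0,0,0, 0,0,0,0,0,0,0]'
python3 -c "from h import *;st()"
python3 -m inch '[0,-2,-0.6,0,0,0,0, 0,-4.5,-1,0,0,0,0, 0,-7.5,-1.5,0,0,0,0, 0,-10,-2,0,0,0,0, 0,-10.8,-2.6,0,0,0,0, 0,-10.8,-2.6,0,0,0,0]'
python3 - <<'E'
from h import *
from ik import ik,toolR,fk
s=st(); print(np.round(fk(s["qpos"])[0][[3,5,6]]))
R=toolR(90,77,0)
e,q=ik(s["eef_pos"],R,q0=s["qpos"],n=1,tcp=True); print(e,np.round(q,2))
E
```

```text
clock: 63.7
eef_pos: [421.0, -279.7, 39.2]
tool_rot: [-1.565, 1.346, -1.567]
force: [-0.3, -0.0, 0.4]
width: 85.0
clock: 64.2
eef_pos: [421.1, -279.1, 40.3]
tool_rot: [-1.56, 1.347, -1.561]
force: [0.1, 0.2, 0.7]
width: 55.5
t 64.2 q [ 1.299  1.521 -0.827  1.197 -0.049  1.627  0.699] pos [ 421.1 -279.1   40.3] rot [-1.56   1.347 -1.561] F [0.1 0.2 0.7] w 55.5
clock: 64.8
eef_pos: [421.1, -281.4, 152.8]
tool_rot: [-1.554, 1.344, -1.555]
force: [-0.2, 0.2, -1.0]
width: 55.2
t 64.8 q [ 1.33   1.365 -0.878  1.281 -0.13   1.659  0.62 ] pos [ 421.1 -281.4  152.8] rot [-1.554  1.344 -1.555] F [-0.2  0.2 -1. ] w 55.2
[[ 113. -534.  444.]
 [ 418. -620.  232.]
 [ 418. -606.  229.]]
6.3073802319335135 [ 1.4   1.47 -1.19  1.28  0.12  1.66  2.88]
```

```bash
python3 -m inch '[0,0,0,0,0,7.5,0, 0,0,0,0,0,15,0, 0,0,0,0,0,22.5,0, 0,0,0,0,0,30,0, 0,0,0,0,0,37.5,0, 0,0,0,0,0,45,0, 0,0,0,0,0,52.5,0, 0,0,0,0,0,60,0, 0,0,0,0,0,67.5,0, 0,0,0,0,0,75,0, 0,0,0,0,0,82.5,0, 0,0,0,0,0,90,0]'
python3 -c "from h import *;st()"
python3 -m inch '[0,0,0,0,0,7.5,0, 0,0,0,0,0,15,0, 0,0,0,0,0,22.5,0, 0,0,0,0,0,30,0, 0,0,0,0,0,37.5,0, 0,0,0,0,0,45,0, 0,0,0,0,0,52.5,0, 0,0,0,0,0,60,0, 0,0,0,0,0,67.5,0, 0,0,0,0,0,75,0, 0,0,0,0,0,82.5,0, 0,0,0,0,0,90,0]'
python3 -m inch '[0,0,0,0,0,0,0]'
python3 - <<'E'
from h import *
from ik import toolR
s=st()
R=toolR(90,82,0); go(np.array([421,-296,80])+19*R[:,1],R)
R=toolR(90,82,0); go(np.array([421,-296,47])+19*R[:,1],R)
E
```

```text
clock: 66.0
eef_pos: [420.3, -280.2, 149.8]
tool_rot: [-2.918, -0.005, 3.14]
force: [0.3, -0.3, -0.0]
width: 55.4
t 66.0 q [ 1.118  1.234 -0.37   1.29  -0.449  1.745 -0.606] pos [ 420.3 -280.2  149.8] rot [-2.918 -0.005  3.14 ] F [ 0.3 -0.3 -0. ] w 55.4
clock: 67.2
eef_pos: [420.4, -280.1, 149.9]
tool_rot: [-1.548, -1.347, 1.547]
force: [0.4, -0.4, -0.7]
width: 55.5
clock: 67.3
eef_pos: [420.5, -279.9, 149.9]
tool_rot: [-1.568, -1.347, 1.568]
force: [0.3, -0.0, -1.4]
width: 55.4
t 67.3 q [ 0.892  1.211  0.095  1.3   -0.692  1.901 -1.892] pos [ 420.5 -279.9  149.9] rot [-1.568 -1.347  1.568] F [ 0.3 -0.  -1.4] w 55.4
shift cm [-7.01  1.87 -0.05]
turn deg [-0.  -0.  -4.8]
shift cm [-10.23   2.6   -0.06]
turn deg [-0.  -0.  -4.8]
```

```bash
python3 -m inch '[0,-1.5,0.4,0,0,0,-1, 0,-3.5,0.9,0,0,0,-2.5, 0,-5.2,1.4,0,0,0,-4, 0,-6.8,1.8,0,0,0,-4.8, 0,-8.2,2.2,0,0,0,-4.8, 0,-9.3,2.4,0,0,0,-4.8, 0,-10,2.5,0,0,0,-4.8, 0,-10.2,2.6,0,0,0,-4.8, 0,-10.2,2.6,0,0,0,-4.8]'
python3 -c "from h import *;st()"
python3 -m inch '[0,-0.15,0.02,0,0,0,0, 0,-0.3,0.04,0,0,0,0, 0,-0.3,0.04,0,0,0,0]'
python3 -m inch '[0,-0.1,0.01,0,0,0,0, 0,-0.2,0.03,0,0,0,0, 0,-0.2,0.03,0,0,0,0]'
```

```text
clock: 68.2
eef_pos: [421.1, -277.7, 46.2]
tool_rot: [-1.591, -1.43, 1.59]
force: [-0.6, 0.2, -0.3]
width: 55.6
t 68.2 q [ 0.912  1.42   0.062  1.174 -0.696  1.898 -1.862] pos [ 421.1 -277.7   46.2] rot [-1.591 -1.43   1.59 ] F [-0.6  0.2 -0.3] w 55.6
clock: 68.5
eef_pos: [421.1, -277.7, 43.2]
tool_rot: [-1.588, -1.43, 1.587]
force: [-0.5, 0.1, 0.1]
width: 55.4
clock: 68.8
eef_pos: [421.0, -277.6, 40.9]
tool_rot: [-1.585, -1.431, 1.584]
force: [0.0, -0.2, 0.0]
width: 55.4
```

```bash
python3 -m inch '[0,-0.1,0.01,0,0,0,0, 0,-0.1,0.01,0,0,0,0]';  python3 -m inch '[0,-0.1,0.01,0,0,0,0, 0,-0.1,0.01,0,0,0,0]'
```

```text
clock: 69.0
eef_pos: [421.0, -277.6, 39.9]
tool_rot: [-1.585, -1.431, 1.584]
force: [0.1, -1.3, -0.1]
width: 55.2
clock: 69.2
eef_pos: [421.0, -277.7, 38.8]
tool_rot: [-1.585, -1.431, 1.585]
force: [0.4, 0.2, -1.0]
width: 55.0
```

```bash
python3 -m inch '[0.85,0,0,0,0,0,0, 0.85,0,0,0,0,0,0, 1,0,0,0,0,0,0, 1,0,0,0,0,0,0, 1,0,0,0,0,0,0, 1,0,0,0,0,0,0]'
python3 -c "
from h import *
st();d=cam('scene');save(d,'s21.png',(160,120,400,300),3.3)"
```

```text
clock: 69.8
eef_pos: [421.0, -277.7, 39.0]
tool_rot: [-1.586, -1.431, 1.586]
force: [0.1, -0.7, -0.0]
width: 85.2
t 69.8 q [ 0.912  1.432  0.061  1.165 -0.696  1.896 -1.86 ] pos [ 421.  -277.7   39. ] rot [-1.586 -1.431  1.586] F [ 0.1 -0.7 -0. ] w 85.2
```

View pics/s21.png

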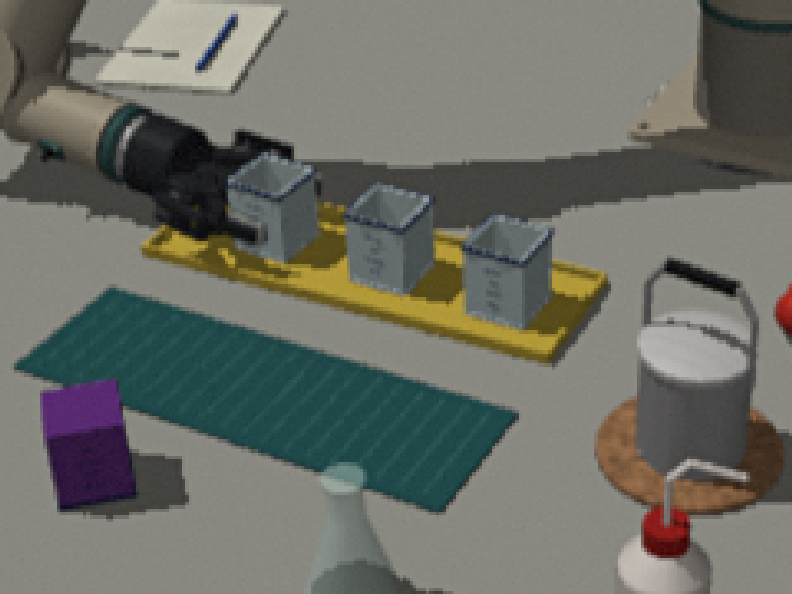

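```bash
python3 -m inch '[1,0.8,0,0,0,0,0, 1,1.6,-0.5,0,0,0,0, 1,2,-3,0,0,0,0, 1,1.6,-7,0,0,0,0, 1,1.2,-11,0,0,0,0, 1,4,-13,0,0,0,0, 1,8,-13,0,0,0,0, 1,12,-13,0,0,0,0, 1,16,-13,0,0,0,0, 1,16,-13,0,0,0,0, 1,16,-13,0,0,0,0]'
python3 - <<'E'
from h import *
st()
t=cam("top"); save(t,"t22.png",(150,120,500,330),2.2); H=hsv(t)
save(t,"t23.png",(320,240,475,305),5)
d=cam("scene"); save(d,"s22.png",(300,160,540,330),3.3)
E
```

```text
clock: 70.95
eef_pos: [419.3, -377.9, 219.0]
tool_rot: [-1.624, -1.423, 1.614]
force: [0.8, -1.2, 0.3]
width: 85.0
t 70.95 q [ 1.371  1.469 -1.136  0.95  -0.048  1.981 -2.749] pos [ 419.3 -377.9  219. ] rot [-1.624 -1.423  1.614] F [ 0.8 -1.2  0.3] w 85.0
```

View pics/t22.png

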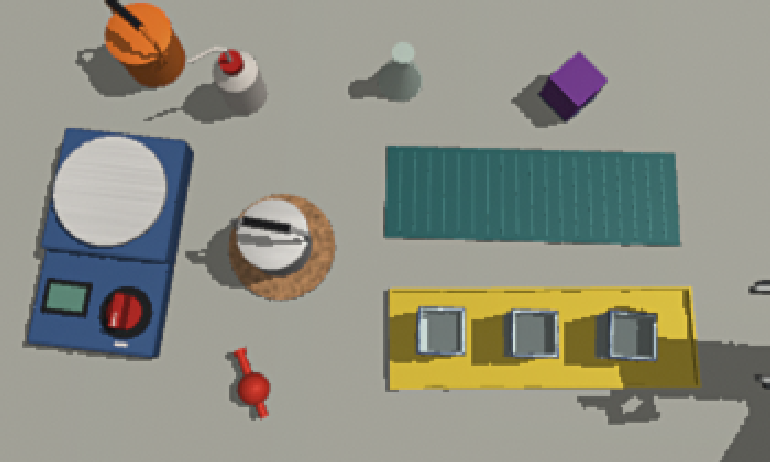

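View pics/t23.png

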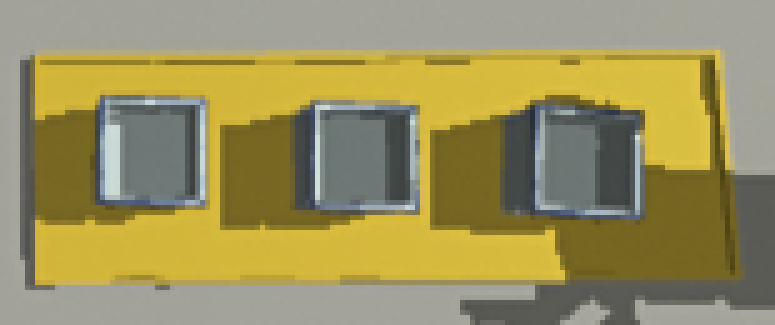

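View pics/s22.png

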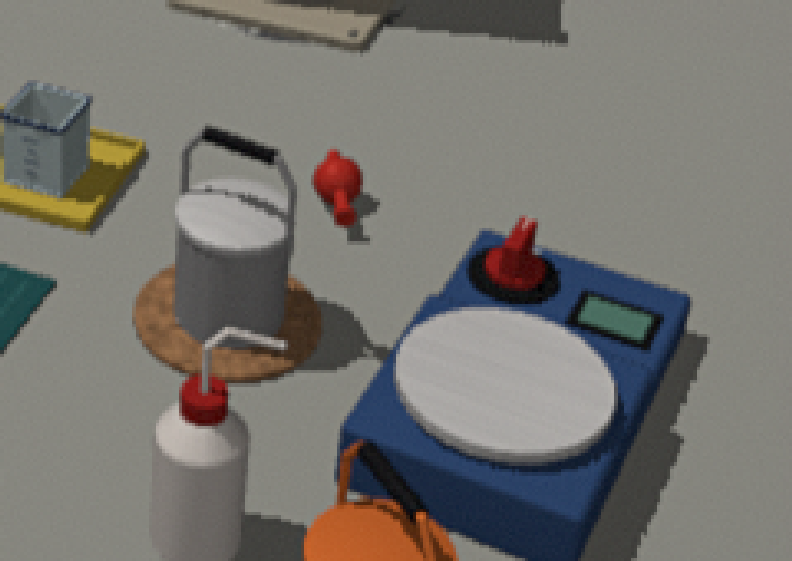

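```bash
python3 -m inch '[1,0,2,0,0,0,7, 1,0,3,0,0,0,14, 1,1,3,0,0,0,21, 1,2,3,0,0,0,28, 1,2,3,0,0,0,28, 1,2,3,0,0,0,28]'
python3 - <<'E'
from h import *
st(); t=cam("top"); save(t,"t24.png",(185,240,230,285),14)
E
```

```text
clock: 71.65
eef_pos: [419.2, -344.0, 229.9]
tool_rot: [-1.572, -0.938, 1.565]
force: [0.3, -1.3, -0.6]
width: 85.3
t 71.65 q [ 1.409  1.172 -1.123  1.276  0.155  1.636 -2.749] pos [ 419.2 -344.   229.9] rot [-1.572 -0.938  1.565] F [ 0.3 -1.3 -0.6] w 85.3
```

View pics/t24.png

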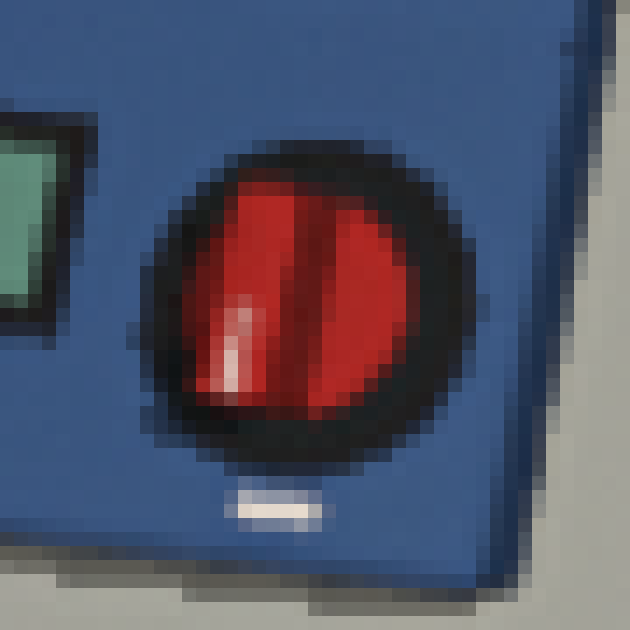

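```bash
python3 -c "from cell import finish_job; print(finish_job())"
```

```text
the job is handed in; nothing more can be done
None
```

The job is done and handed in at about 72 s of the 210 s allowed.

- **Dial:** I turned it back about 70° counter-clockwise until it met the stop, before touching the can. In the last picture the bar lies parallel to the hotplate's side and the pointer faces the white mark.
- **Can:** I lifted it by the arch handle, carried it level and lowered it until its weight came off the gripper. It stands upright and wholly on the cork mat.
- **Pots:** All three stood on the teal mat, and one was knocked aside during the run. I set each in the yellow tray and flipped it with the gripper nearly horizontal. It was released leaning about 20° to settle upright. All three now stand mouth-up on the tray floor.
- **Bystanders:** I did not touch the flask, wash bottle, bulb, orange can or purple pot. They look unmoved.

**Doubtful points:**
- While backing away from the last pot, joint 6 read 1.981 rad against its 1.98 limit. I moved it away before handing in, but that reading could count as passing the range.
- The press-down on the first pot briefly reached about 20 N, well under the 40 N limit.
- The last pot showed no clear contact when lowered, so it may have dropped 1–2 mm on release.

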